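Put the lens away in its dry box and snap the sealed lid shut

TASK

Put the camera lens back into the empty round well of the dry box, glass up, then close the box's lid and press it down against its rubber seal until the front clip snaps onto its bar and holds it by itself. The lid is brittle acrylic: press only as hard as the clip needs and never lean on it (25 N would crack it). Leave everything else on the desk and in the box as it is.

Things in the scene. Friction and masses are not known exactly. Their poses are not given: they have to be found in the camera images.
- lens: the camera lens to put away: upright black cylinder 70 mm tall, brass-coloured ring near the top and dark blue glass on top; the lowest 28 mm are 54 mm across, above that 58 mm (grip it there, from above); about 260 g. Origin: centre of its underside, z up. It stands on the desk among two paint jars, in any of three places
- box: lens dry box, fixed: grey open case 170 x 250 mm (x by y), inside 158 x 238; origin: centre of its underside, z up, x from the front (clip side, nearest the robot) to the hinge. A dark tray inside, top 45 mm up, has three wells 25 mm deep. The frame with gasket and latch bar, pushed on the rim, sits up to 2.5 mm high or low, moving catch and stop alike; no pose here shows it
- well (a point): centre of the floor of the empty well (63 mm across, tan felt pad), in the box's axes, 20 mm above the box's underside; the lens stands here when put away, its top then 90 mm above the box's underside
- lid_hinge (a point): middle of the lid's hinge axis at the back rim of the box, 105 mm above the box's underside; the axis is the box's y
- lid (a joint): lid angle, rad: 0 about level and closed, grows as it opens; starts at 1.6 to 1.8 (leaning away from the robot), stop at 1.85. Friction hinges (0.25 N m) hold it where it is left. Clear acrylic, dark frame, 181 mm from hinge to front edge, 256 wide, 8 thick, 0.28 kg. Latched: -0.015 to 0.017, by how the gasket frame sits; let go unlatched, the seal and clip lift it above 0.02
- lid_edge (a point): middle of the lid's front edge on its outer face, moving with it; x points to the hinge, z out of the face. Press on the 18 mm wide frame bar behind it: seal and clip resist over the last 7 mm, rising to 13 to 17 N, then dipping by 3 to 6 N as the clip snaps over; 1.3 mm lower, at some 16 N, the seal bottoms out and the force climbs by 15 to 20 N per mm
- clip (a joint): swing of the teal sprung clip (32 mm wide) at the middle of the lid's front edge, rad: 0 at rest and also when latched under the 3 mm steel bar below the rim, up to about 0.13 while its hook rides over the bar
- lens_b: second lens, grey, 62 mm tall, 58 mm across, standing in the other large well, 113 mm from the empty well's centre; leave it there
- drying_can: small white capsule with orange dot, 29 mm across, 34 mm tall, in the small well at the box's front left; leave it there
- jar_red: closed paint jar, red, white cap, 48 mm across, 72 mm tall; origin: centre of its underside
- jar_ochre: closed paint jar, ochre, white cap, 48 mm across, 72 mm tall; origin: centre of its underside
- brush_pot: blue pot with brushes, 76 mm across, about 200 mm tall with the brushes; origin: centre of its underside
- dish: round green glass dish, 110 mm across, 30 mm tall; origin: centre of its underside
- ink_bottle: white bottle with black pointed cap, 42 mm across, 75 mm tall; origin: centre of its underside
Mind the look-alikes: they are no part of the job. What is shaped like the lens but green or purple is not meant.

How it is judged:
On the way, in this order (a step that is already met when the one before it is completed fails the run):
1. the lens stands in the empty well, upright on its floor, let go (horizontal distance between lens and well below 0.008 m and z of lens in the frame of well between -0.005 and 0.005 m and angle between lens's own z axis and vertical below 0.12 rad and contact force between the fingers and lens below 0.1 N), for 0.2 s.
2. the lid is down and its clip has snapped onto the bar (value of joint lid below 0.0185 rad and value of joint clip below 0.03 rad), for 0.2 s.
At the end, for the whole second after the job is handed in: The lens stands upright at rest on the floor of the empty well (within 8 mm sideways, 5 mm in height, 7 degrees), and the lid is held closed by its clip alone: lid angle under 0.0185 rad and at rest, clip back in under the bar (under 0.03 rad) (all of step 2 and horizontal distance between lens and well below 0.008 m and z of lens in the frame of well between -0.005 and 0.005 m and angle between lens's own z axis and vertical below 0.12 rad and velocity of joint lid between -0.05 and 0.05 rad/s and linear speed of lens below 0.02 m/s); the robot touches nothing.
It fails at once if the robot presses on the lid or clip with more than 25 N (contact force between any of the fingers, the arm and lid above 25 N).
It fails at once if the lens is laid over or dropped on its side (angle between lens's own z axis and vertical above 0.8 rad).
It fails at once if another thing on the desk or in the box is shoved more than 25 mm or knocked over (distance of any of lens_b, drying_can, jar_red, jar_ochre, brush_pot, dish, ink_bottle from where it was at the start of the episode above 0.025 m or angle between any of lens_b, drying_can, jar_red, jar_ochre, brush_pot, dish, ink_bottle's own z axis and vertical above 0.5 rad).
It also fails if it takes over 72 s, if anything falls off the work surface, if the arm or the gripper's body presses on something with over 40 N, if the wrist force passes 120 N, or if a joint passes its speed limit or range.

ROBOT

A 6-joint arm with a two-finger parallel gripper is mounted at the origin on the work surface. World frame = base frame: x ahead of the robot, y to its left, z up, the work surface at z = 0. Lengths are in m, angles in rad, forces in N, time in s.
With the tool pointing down it reaches from about 0.35 to 0.975 m from the base axis. Payload 4.9 kg.
Tool frame: the origin (TCP) lies at the centre of the arm's flange, where the gripper is bolted on; the fingertips stand 173 mm ahead of it and the grasp point (between the pads) lies 155 mm ahead of it (ctrl.finger_overhang is the distance from the TCP to the fingertips, in m); z points along the fingers, y is the direction in which the jaws open and shut (so a half turn about z gives the same grasp; the last joint's range is limited). The gripper opens to 85 mm and grips with 20 to 120 N. Pads are 22 mm wide; open, the fingers measure 114 mm over their backs; the gripper's body (76 mm by 85 mm) begins 54 mm behind the grasp point. The pads swing forward as they close: fully open they stand 13 mm farther back than shut.
Start: joints at [-1.426, 0.053, 1.613, -0, 1.476, -0.119], TCP at [0.163, -0.603, 0.405] pointing down, gripper open.
Joint ranges: [-3.01, 3.01], [-1.01, 2.22], [0.06, 2.58], [-1.02, 4.17], [0.09, 2.62], [-3.14, 3.14]. Speed limits (rad/s): [2.57, 2.57, 3.14, 3.14, 3.14, 3.14].

INTERFACE

Orientations are given as a rotation vector (axis times angle).
In Python, from station import ctrl, eyes, spotter gives the robot as it stands.
- The arm moves only by the shell command python3 -m crank 'ROWS' [FORCE]. ROWS is JSON, a list of rows, each a list of 7 numbers: the turn, a rotation vector about the tool's x, y, z in rad, then the shift along the tool's x, y, z in mm, then the closure, from -1 (fully open) to 1 (shut). A call has 1 to 8 rows; each row shifts and turns the pose as measured when the row begins, along the tool's axes as they then stand; what a row does not reach is not made up. A row lasts 1/12 s, in which the tool goes at most 41.7 mm and 7.16 degrees, less where a joint would pass 70% of its speed; a pose out of reach is approached as far as the arm can. A call is refused whole if a number of a shift passes 41.7 or a number of a turn 0.125, either way. A call with a gripper value outside its range is refused whole. The fingers move at their own pace and stop on an object; FORCE is the grip in N (left out, the last holds). Time passes only in rows, so rows that do not move let the fingers close. It gives the time, the measured TCP pose, the force and the opening at its end, in the units of the state.
- ctrl.get_obs(): the state, without advancing time (a new reading comes with each control period).
- eyes.get_image(name): name is "scene" or "side" or "wrist"; returns a dict with "image" (384x512x3 uint8, red, green, blue), "vertical_fov" (degrees; the focal length in pixels is half the picture's height over the tangent of half this angle, whatever the lens; pixels are square), "cx", "cy" (the principal point, pixels), "rvec" (rotation vector, rad) and "tvec" (3), from world to camera coordinates, as OpenCV has them; the wrist camera has in their place "mount" (4x4, takes a point from camera to tool coordinates, whose origin is the TCP and whose axes are the flange's). Camera axes: x right, y down, z forward; pixel columns grow to the right and rows downward; lengths in m; the calibration is good to about 2 mm. The wrist camera is an equidistant fisheye: a pixel r from the principal point sees the ray r / f radians off the axis. A picture is of the moment at which its call begins: read the wrist's pose just before it. There is no depth.
- ctrl.finish_job(): hands the job in, once; it reports no verdict.
Trained networks look in a picture, given as the dict that the camera call returned (one of the last four; its "shot" number tells which), for a name from the list of things; names that differ only in an ending like _2 or _b are one class to them, and where a whole thing is asked for, a point or a joint stands for the part that bears it (a point fixed in the world has none). Each returns a list of dicts, best first, with "confidence" (0 to 1); they miss things now and then, are a little off and sometimes report something else, mostly with a low value. They report only what shows in the picture. A call takes as long as a camera call. They do not tell look-alikes from the thing itself.
- spotter.look_for(query, picture): "centre" ([x, y, z] in m, in world coordinates, good to about 4 mm: the middle of the surface that is visible of it).
- spotter.outline_of(query, picture): "region" (384x512 bool, what is visible of it).
- spotter.mark_of(query, picture): "centre" ([x, y, z] in m, in world coordinates, good to about 4 mm: a listed point, or the origin of a listed thing).
The state is a dict: "t": time; "q": joint angles; "dq": joint speeds; "effort": joint torques, N m; "tool_pos": TCP position; "tool_rot": TCP orientation; "contact_force": force on the tool from outside, world axes, zero at the start; "wrist_torque": the same for the moment, N m; "opening": finger opening in m.
Only numpy, scipy, OpenCV 4.12 (cv2) and the standard library are available. Lean on these libraries where they do the work, as an engineer would, in place of code of your own. Each camera call takes 0.05 s, during which the arm holds its last target.

## Working session

There is one attempt and no reset: what is moved stays moved. The work goes in short steps, Python scripts to look and compute and a shell command to move; the robot and the scene stay as the last step left them, time stands still between calls to the robot, and variables do not carry over. Pictures are saved under pics/ and viewed, and the job is handed in when it is done.

```bash
ls; mkdir -p pics; python3 - <<'E'
from station import ctrl, eyes, spotter
import cv2
print(ctrl.get_obs(), ctrl.finger_overhang)
for n in ["scene","side","wrist"]:
    p=eyes.get_image(n); cv2.imwrite(f"pics/a_{n}.png",p["image"][:,:,::-1])
    print(n,{k:v for k,v in p.items() if k!="image"})
    for q in ["lens","box","well","lid_hinge","lid_edge","jar_red","jar_ochre"]:
        try:
            print(q,[(x["confidence"],x["centre"]) for x in spotter.mark_of(q,p)])
        except Exception as e: print(q,e)
E
```

```text
pics
{'t': 0.0, 'q': array([-1.42595327e+00,  5.33354370e-02,  1.61427629e+00,  4.56336589e-07,
        1.47599343e+00, -1.19029027e-01]), 'dq': array([ 2.80972937e-04,  2.62093185e-04,  1.80538226e-04, -1.05041107e-03,
       -1.60641521e-03, -2.13908349e-05]), 'effort': array([-2.82698975e-04, -3.93686557e+01, -3.70173132e+01, -7.98338419e-05,
        6.98415228e-03, -9.40680962e-06]), 'tool_pos': array([ 0.16295698, -0.60310566,  0.40348652]), 'tool_rot': array([-3.11229441e+00, -4.13023032e-01,  4.00618377e-05]), 'contact_force': array([ 0.23169436, -0.41249045,  0.0475887 ]), 'wrist_torque': array([-0.01008164, -0.02820641, -0.00467846]), 'opening': 0.0853695990040023} 0.1734
scene {'vertical_fov': 52.21476386403561, 'cx': 251.43298061200787, 'cy': 188.55477339217614, 'rvec': array([ 2.51369168,  0.66977018, -0.17108115]), 'tvec': array([-0.4474402 , -0.23851262,  1.52477656]), 'shot': 1}
lens [(0.96, [0.3961, -0.512, 0.0]), (0.89, [0.3974, -0.3429, 0.0004]), (0.78, [0.5884, -0.4544, -0.0002]), (0.7, [0.4862, -0.4224, 0.0031]), (0.62, [0.5599, 0.0813, 0.0204])]
box [(0.62, [0.56
[... 855 characters left out ...]
03])]
lid_edge [(0.81, [0.6784, 0.0302, 0.2839])]
jar_red [(0.81, [0.601, -0.2909, -0.0002])]
jar_ochre [(0.81, [0.4629, -0.263, 0.0054]), (0.58, [0.6468, 0.0292, 0.1063])]
wrist {'vertical_fov': 65.70646984690485, 'cx': 256.75143017574493, 'cy': 191.30182027352168, 'mount': array([[ 6.27092042e-04, -9.47428499e-01, -3.19966946e-01,
         8.28332290e-02],
       [ 9.99999765e-01,  6.83116429e-04, -6.28567365e-05,
         1.02930871e-04],
       [ 2.78126941e-04, -3.19966831e-01,  9.47428704e-01,
         3.17518038e-02],
       [ 0.00000000e+00,  0.00000000e+00,  0.00000000e+00,
         1.00000000e+00]]), 'shot': 3}
lens []
box []
well []
lid_hinge []
lid_edge []
jar_red []
jar_ochre []
```

View pics/a_scene.png

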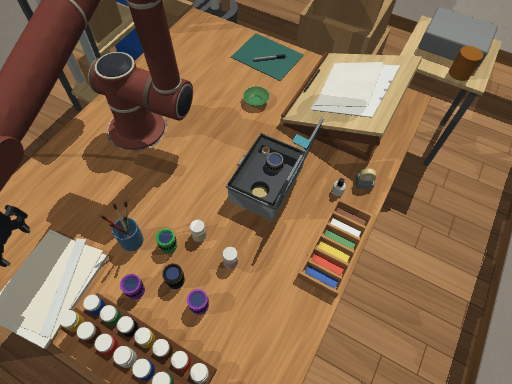

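View pics/a_side.png

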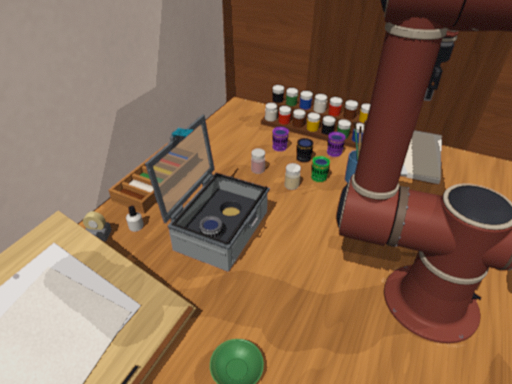

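View pics/a_wrist.png

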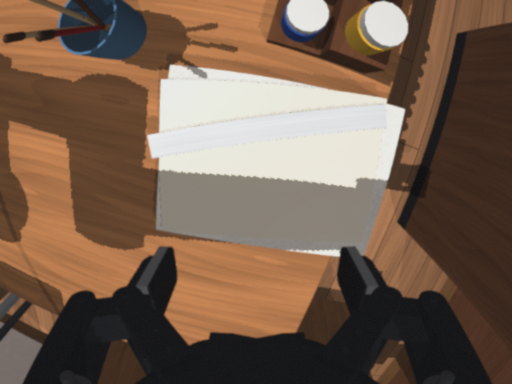

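Lens-like candidates in scene.png are purple (132,286), purple (198,300), green (166,240), grey lens_b in the box (275,160) and black (173,275). The jars, at (198,231) and (230,256), have white caps. The black one matches the description, so I'll check it in a crop.

```bash
cat > h.py <<'E'
from station import ctrl, eyes, spotter
import numpy as np, cv2
from scipy.spatial.transform import Rotation as R
def fpx(p): return p["image"].shape[0]/2/np.tan(np.radians(p["vertical_fov"])/2)
def proj(p,X):
    X=np.atleast_2d(X).astype(float); f=fpx(p)
    K=np.array([[f,0,p["cx"]],[0,f,p["cy"]],[0,0,1]])
    return cv2.projectPoints(X,p["rvec"],p["tvec"],K,None)[0][:,0]
def wpose(o): 
    return R.from_rotvec(o["tool_rot"]).as_matrix(), o["tool_pos"]
def wproj(p,o,X):
    Rt,t=wpose(o); X=np.atleast_2d(X).astype(float)
    T=(X-t)@Rt; M=p["mount"]; C=(T-M[:3,3])@M[:3,:3]
    th=np.arctan2(np.hypot(C[:,0],C[:,1]),C[:,2]); ph=np.arctan2(C[:,1],C[:,0]); r=fpx(p)*th
    return np.c_[p["cx"]+r*np.cos(ph),p["cy"]+r*np.sin(ph)]
def circ(c,r,n=48):
    a=np.linspace(0,2*np.pi,n); return np.c_[c[0]+r*np.cos(a),c[1]+r*np.sin(a),np.full(n,c[2])]
def snap(n,name,crop=None,k=1,draw=[]):
    o=ctrl.get_obs(); p=eyes.get_image(n); im=p["image"][:,:,::-1].copy()
    x0,y0,x1,y1=crop or (0,0,512,384)
    im=cv2.resize(im[y0:y1,x0:x1],None,fx=k,fy=k,interpolation=cv2.INTER_CUBIC)
    for X in draw:
        u=(wproj(p,o,X) if n=="wrist" else proj(p,X))
        u=((u+0.5-[x0,y0])*k).astype(int)
        cv2.polylines(im,[u.reshape(-1,1,2)],False,(0,0,255),1)
    cv2.imwrite(f"pics/{name}.png",im); return o,p
def go(pos,yd=None):
    """remaining shift (mm, tool axes) to TCP pos; and turn to tool down with tool-y along yd (deg)"""
    o=ctrl.get_obs(); Rt,t=wpose(o)
    print("t",round(o["t"],2),"tcp",t.round(4),"F",o["contact_force"].round(1),"open",round(o["opening"],4))
    print("shift now-axes mm",((np.array(pos)-t)@Rt*1000).round(1))
    print("yaw of tool y",np.degrees(np.arctan2(Rt[1,1],Rt[0,1])).round(2),"z",Rt[:,2].round(4))
    if yd is not None:
        a=np.radians(yd); y=np.array([np.cos(a),np.sin(a),0]); z=np.array([0,0,-1.]); x=np.cross(y,z)
        Rg=np.c_[x,y,z]; rv=R.from_matrix(Rt.T@Rg).as_rotvec()
        print("turn",rv.round(4),"shift in goal axes",((np.array(pos)-t)@Rg*1000).round(1))
E
python3 - <<'E'
from h import *
c=(0.485,-0.425)
o,p=snap("scene","b_scene",(90,200,290,350),4,[circ((*c,0),.027),circ((*c,.07),.029),circ((.5615,-.031,.02),.0315)])
o,q=snap("side","b_side",(230,110,370,210),5,[circ((*c,0),.027),circ((*c,.07),.029)])
for n,pp in (("sc",p),("sd",q)):
    print(n,proj(pp,[[*c,0],[.5615,-.031,.02]]).round(0))
E
```

```text
sc [[175. 280.]
 [259. 193.]]
sd [[303. 158.]
 [230. 213.]]
```

View pics/b_scene.png

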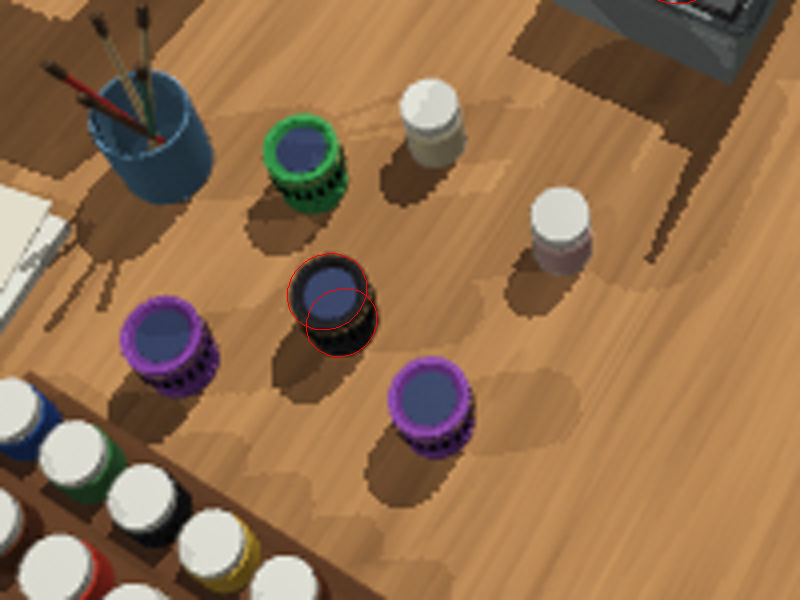

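View pics/b_side.png

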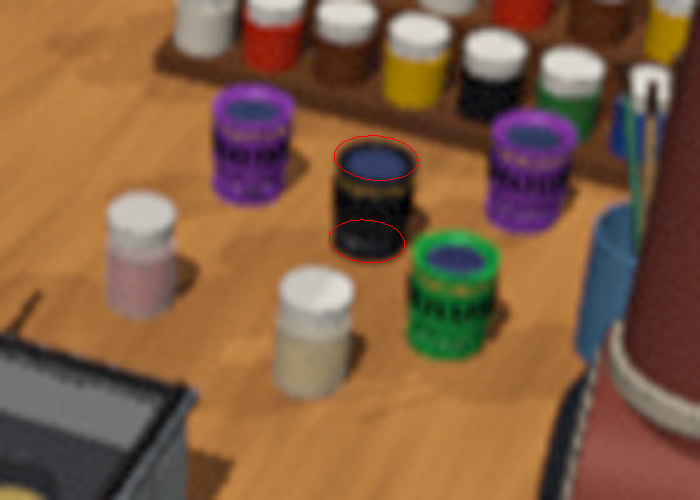

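The crop shows the black lens with its brass ring, and the model outline fits at (0.485,-0.425) in both views. I'll move above it and keep the yaw, since the jaw directions of -75°/105° stay clear of the neighbours.

```bash
python3 -c "
from h import *
go((.485,-.425,.403))"
```

```text
t 1.3 tcp [ 0.163  -0.6034  0.4047] F [0.7 0.6 0.1] open 0.0853
shift now-axes mm [357.4 -88.2   1.7]
yaw of tool y -74.88 z [-0.  0. -1.]
```

```bash
python3 -m crank '[[0,0,0,40,-10,0,-1],[0,0,0,40,-10,0,-1],[0,0,0,40,-10,0,-1],[0,0,0,40,-10,0,-1],[0,0,0,40,-10,0,-1],[0,0,0,40,-10,0,-1],[0,0,0,40,-10,0,-1],[0,0,0,40,-10,0,-1]]' 40; python3 -c "
from h import *
go((.485,-.425,.403))"
```

```text
t: 1.97
tool_pos: [0.4516, -0.4445, 0.4047]
tool_rot: [3.113, 0.387, -0.003]
contact_force: [0.3, -1.8, -0.3]
opening: 0.0852
t 1.97 tcp [ 0.4516 -0.4445  0.4047] F [ 0.3 -1.8 -0.3] open 0.0852
shift now-axes mm [ 37.2 -10.7   1.6]
yaw of tool y -75.81 z [-0.0012 -0.0043 -1.    ]
```

```bash
python3 -m crank '[[0,0,0,30,-8,20,-1],[0,0,0,8,-3,30,-1],[0,0,0,0,0,0,-1],[0,0,0,0,0,0,-1]]'; python3 -c "
from h import *
go((.485,-.425,.403))
c=(.485,-.425)
o,p=snap('wrist','c_w',None,1.5,[circ((*c,.07),.029),circ((*c,0),.027)])
print(spotter.mark_of('lens',p))
"
```

```text
t: 2.3
tool_pos: [0.4945, -0.4186, 0.3565]
tool_rot: [3.108, 0.404, 0.006]
contact_force: [0.1, -0.6, 0.2]
opening: 0.0854
t 2.3 tcp [ 0.4945 -0.4186  0.3565] F [ 0.1 -0.6  0.2] open 0.0854
shift now-axes mm [-10.7   4.2 -46.5]
yaw of tool y -75.19 z [ 0.0047 -0.0072 -1.    ]
[{'centre': [0.4, -0.3432, -0.0039], 'confidence': 0.8}, {'centre': [0.4858, -0.4249, -0.0003], 'confidence': 0.79}, {'centre': [0.5892, -0.4535, -0.0006], 'confidence': 0.68}, {'centre': [0.3924, -0.5127, -0.0003], 'confidence': 0.61}]
```

View pics/c_w.png

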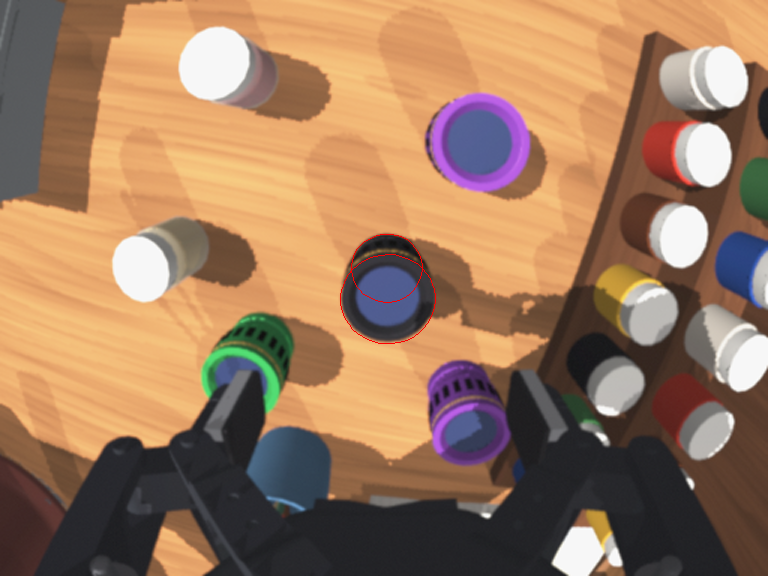

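The wrist view shows the model circle matching the black lens at about (387,298). Descending next.

```bash
python3 -c "
from h import *
go((.4853,-.425,.207),-75)"
```

```text
t 2.4 tcp [ 0.4935 -0.4193  0.3564] F [-0.8 -0.   0.4] open 0.085
shift now-axes mm [ -9.7   2.3 149.4]
yaw of tool y -75.3 z [ 0.0043 -0.007  -1.    ]
turn [ 0.0079 -0.0024 -0.0052] shift in goal axes [ -9.4   3.4 149.4]
```

```bash
python3 -m crank '[[0.008,-0.0024,-0.005,-9.5,3.4,0,-1],[0,0,0,0,0,20,-1],[0,0,0,0,0,30,-1],[0,0,0,0,0,10,-1],[0,0,0,0,0,0,-1],[0,0,0,0,0,0,-1]]'; python3 -c "
from h import *
go((.4853,-.425,.207),-75)"
```

```text
t: 2.9
tool_pos: [0.4792, -0.4341, 0.3068]
tool_rot: [3.104, 0.394, 0.01]
contact_force: [0.7, 0.8, 0.8]
opening: 0.0856
t 2.9 tcp [ 0.4792 -0.4341  0.3068] F [0.7 0.8 0.8] open 0.0856
shift now-axes mm [ 7.8 -8.6 99.7]
yaw of tool y -75.52 z [ 0.0079 -0.0122 -0.9999]
turn [ 0.0138 -0.0045 -0.0091] shift in goal axes [ 8.3 -7.2 99.8]
```

```bash
python3 -m crank '[[0.012,-0.004,-0.008,6,-6,0,-1],[0,0,0,0,0,0,-1],[0,0,0,0,0,0,-1]]'; python3 -c "
from h import *
go((.4853,-.425,.207),-75)"
```

```text
t: 3.15
tool_pos: [0.4834, -0.428, 0.3115]
tool_rot: [3.11, 0.406, 0.005]
contact_force: [0.0, -0.2, 0.4]
opening: 0.0854
t 3.15 tcp [ 0.4834 -0.428   0.3115] F [ 0.  -0.2  0.4] open 0.0854
shift now-axes mm [  2.4  -3.  104.5]
yaw of tool y -75.13 z [ 0.0039 -0.0047 -1.    ]
turn [ 0.0056 -0.0025 -0.0023] shift in goal axes [  2.6  -2.4 104.5]
```

```bash
python3 -m crank '[[0.005,-0.002,-0.002,2.5,-2.5,15,-1],[0,0,0,0,0,15,-1],[0,0,0,0,0,15,-1],[0,0,0,0,0,5,-1],[0,0,0,0,0,0,-1]]'; python3 -c "
from h import *
go((.4853,-.425,.207),-75)"
```

```text
t: 3.57
tool_pos: [0.4875, -0.4244, 0.2625]
tool_rot: [3.108, 0.413, 0.008]
contact_force: [0.1, 0.7, 1.5]
opening: 0.0856
t 3.57 tcp [ 0.4875 -0.4244  0.2625] F [0.1 0.7 1.5] open 0.0856
shift now-axes mm [-2.5 -0.4 55.4]
yaw of tool y -74.86 z [ 0.0058 -0.0055 -1.    ]
turn [ 0.0068 -0.0042  0.0024] shift in goal axes [-2.3 -0.  55.5]
```

```bash
python3 -m crank '[[0.006,-0.004,0.002,-2,0,12,-1],[0,0,0,0,0,15,-1],[0,0,0,0,0,15,-1],[0,0,0,0,0,9,-1],[0,0,0,0,0,0,-1],[0,0,0,0,0,0,-1]]'; python3 -c "
from h import *
go((.4853,-.425,.207),-75)"
```

```text
t: 4.07
tool_pos: [0.4862, -0.4251, 0.209]
tool_rot: [3.113, 0.412, 0.001]
contact_force: [0.4, 0.7, 0.2]
opening: 0.0851
t 4.07 tcp [ 0.4862 -0.4251  0.209 ] F [0.4 0.7 0.2] open 0.0851
shift now-axes mm [-0.9 -0.3  2. ]
yaw of tool y -74.94 z [ 5.0e-04 -1.4e-03 -1.0e+00]
turn [ 0.0014 -0.0001  0.0011] shift in goal axes [-0.9 -0.3  2. ]
```

```bash
python3 -m crank '[[0,0,0,0,0,1,0],[0,0,0,0,0,0,1],[0,0,0,0,0,0,1],[0,0,0,0,0,0,1],[0,0,0,0,0,0,1],[0,0,0,0,0,0,1]]' 40; python3 -c "
from h import *
go((.4853,-.425,.207),-75)
snap('wrist','d_w',None,1.5)
c=(.4853,-.425)
snap('side','d_s',(230,90,400,210),4,[circ((*c,.07),.029),circ((*c,0),.027)])"
```

```text
t: 4.57
tool_pos: [0.4865, -0.4254, 0.2099]
tool_rot: [3.111, 0.411, 0.003]
contact_force: [0.2, 0.0, -3.8]
opening: 0.0569
t 4.57 tcp [ 0.4865 -0.4254  0.2099] F [ 0.2  0.  -3.8] open 0.0569
shift now-axes mm [-1.1 -0.8  2.9]
yaw of tool y -74.94 z [ 0.0021 -0.0031 -1.    ]
turn [ 0.0036 -0.0012  0.0011] shift in goal axes [-1.1 -0.8  2.9]
```

View pics/d_w.png

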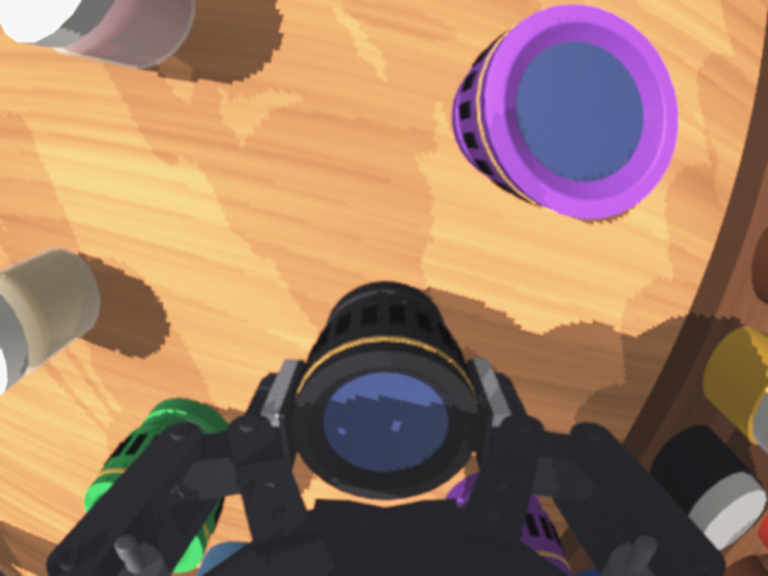

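View pics/d_s.png

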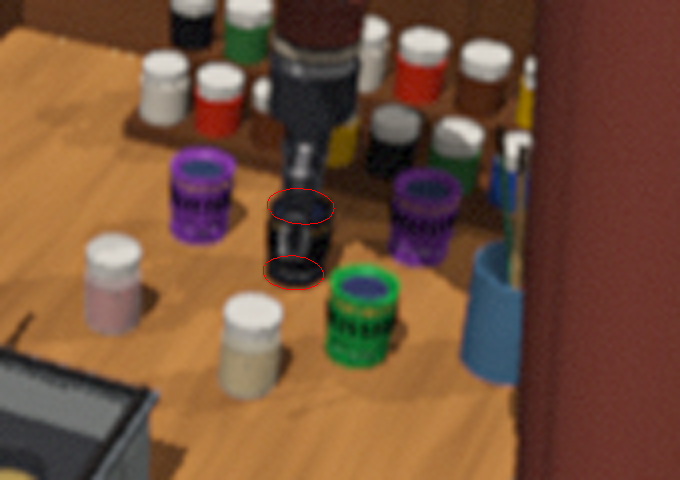

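```bash
python3 -m crank '[[0,0,0,0,0,-8,1],[0,0,0,0,0,-15,1],[0,0,0,0,0,-25,1],[0,0,0,0,0,-30,1],[0,0,0,0,0,-30,1],[0,0,0,0,0,-25,1],[0,0,0,0,0,-15,1],[0,0,0,0,0,0,1]]' 40; python3 -c "
from h import *
go((.5,-.15,.36),-40)
"
```

```text
t: 5.33
tool_pos: [0.4851, -0.4238, 0.3625]
tool_rot: [-3.11, -0.411, 0.006]
contact_force: [0.5, -0.3, -2.8]
opening: 0.0569
t 5.33 tcp [ 0.4851 -0.4238  0.3625] F [ 0.5 -0.3 -2.8] open 0.0569
shift now-axes mm [  85.6 -260.5    3.5]
yaw of tool y -74.94 z [-0.0043  0.0039 -1.    ]
turn [-0.0057  0.0016 -0.6098] shift in goal axes [ 219.3 -164.5    2.5]
```

```bash
python3 -m crank '[[0,0,-0.1,13,-27,0,1],[0,0,-0.1,16,-25.5,0,1],[0,0,-0.1,18,-24,0,1],[0,0,-0.1,20.5,-22,0,1],[0,0,-0.1,22.6,-19.8,0,1],[0,0,-0.1,24,-17,0,1],[0,0,-0.1,26,-15,0,1],[0,0,0,5,-2,0,1]]'; python3 -c "
from h import *
go((.5615,-.031,.36),0)
"
```

```text
t: 6.0
tool_pos: [0.5217, -0.2057, 0.3582]
tool_rot: [-2.757, -1.49, 0.007]
contact_force: [0.5, -0.5, -2.9]
opening: 0.0571
t 6.0 tcp [ 0.5217 -0.2057  0.3582] F [ 0.5 -0.5 -2.9] open 0.0571
shift now-axes mm [167.9 -62.5  -1.3]
yaw of tool y -33.23 z [-0.0073  0.0045 -1.    ]
turn [-0.0084 -0.0022 -0.5799] shift in goal axes [174.7  39.8  -1.8]
```

```bash
python3 -m crank '[[-0.004,-0.001,-0.115,18.7,-3.6,0,1],[0,0,-0.115,19,-1.5,0,1],[0,0,-0.115,19,0.7,0,1],[0,0,-0.115,18,3,0,1],[0,0,-0.1,16,5,0,1],[0,0,0,3,1,0,1],[0,0,0,0,0,0,1],[0,0,0,0,0,0,1]]'; python3 -c "
from h import *
go((.5615,-.031,.36),0)
w=(.5615,-.031,.02)
o,p=snap('wrist','e_w',None,1.5,[circ(w,.0315)])
for q in ['well','lens_b','box','lid_hinge','lid_edge','drying_can']:
  print(q,[(x['confidence'],x['centre']) for x in spotter.mark_of(q,p)])
"
```

```text
t: 6.67
tool_pos: [0.5564, -0.1113, 0.3494]
tool_rot: [-2.209, -2.215, 0.013]
contact_force: [-0.2, -0.3, -3.8]
opening: 0.0569
t 6.67 tcp [ 0.5564 -0.1113  0.3494] F [-0.2 -0.3 -3.8] open 0.0569
shift now-axes mm [ 80.4   5.1 -10.4]
yaw of tool y 0.15 z [-0.0158  0.0036 -0.9999]
turn [-0.0158 -0.0036  0.0026] shift in goal axes [ 80.3   5.1 -10.6]
well [(0.91, [0.5622, -0.0293, 0.0171])]
lens_b [(0.7, [0.555, -0.1108, 0.1419])]
box [(0.75, [0.558, 0.025, -0.0006]), (0.55, [0.6488, 0.0275, 0.1021])]
lid_hinge [(0.6, [0.6457, 0.0281, 0.1051])]
lid_edge []
drying_can []
```

View pics/e_w.png

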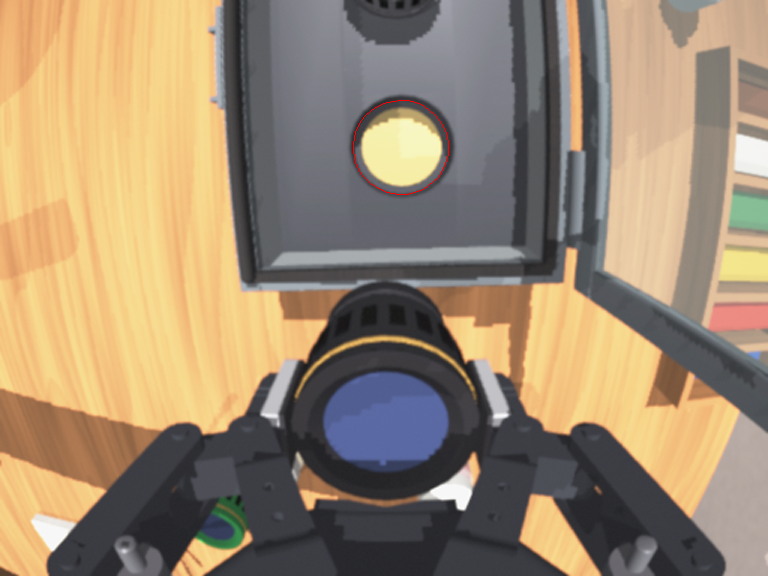

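```bash
python3 - <<'E'
from h import *
o=ctrl.get_obs(); Rt,t=wpose(o)
w=(.5615,-.031)
tc=[]
for z,r in((.140,.029),(.210,.027)):
    tc.append((circ((-.0011,0,z),r))@Rt.T+t)
o,p=snap('wrist','f_w',(120,50,420,350),2.6,[circ((*w,.02),.0315),circ((*w,.045),.0315)]+tc)
for i in range(2):
  q=eyes.get_image("scene" if i==0 else "side")
  for n in ['well','lens_b','box','lid_hinge','lid_edge']:
    print(n,[(x['confidence'],x['centre']) for x in spotter.mark_of(n,q)][:2])
E
```

```text
well [(0.86, [0.5611, -0.0308, 0.0195])]
lens_b [(0.89, [0.5546, -0.111, 0.1412]), (0.85, [0.3998, -0.342, 0.0024])]
box [(0.75, [0.5616, 0.0209, 0.0016])]
lid_hinge [(0.78, [0.6508, 0.0275, 0.1043]), (0.25, [0.5611, 0.0204, -0.0027])]
lid_edge [(0.58, [0.6734, 0.0277, 0.283])]
well [(0.97, [0.5618, -0.0301, 0.021])]
lens_b [(0.94, [0.5537, -0.116, 0.1405]), (0.91, [0.5528, 0.0841, 0.0202])]
box [(0.64, [0.5606, 0.0215, 0.0012])]
lid_hinge [(0.83, [0.6455, 0.0273, 0.1083]), (0.42, [0.6777, 0.027, 0.2831])]
lid_edge [(0.6, [0.6757, 0.0288, 0.2814])]
```

View pics/f_w.png

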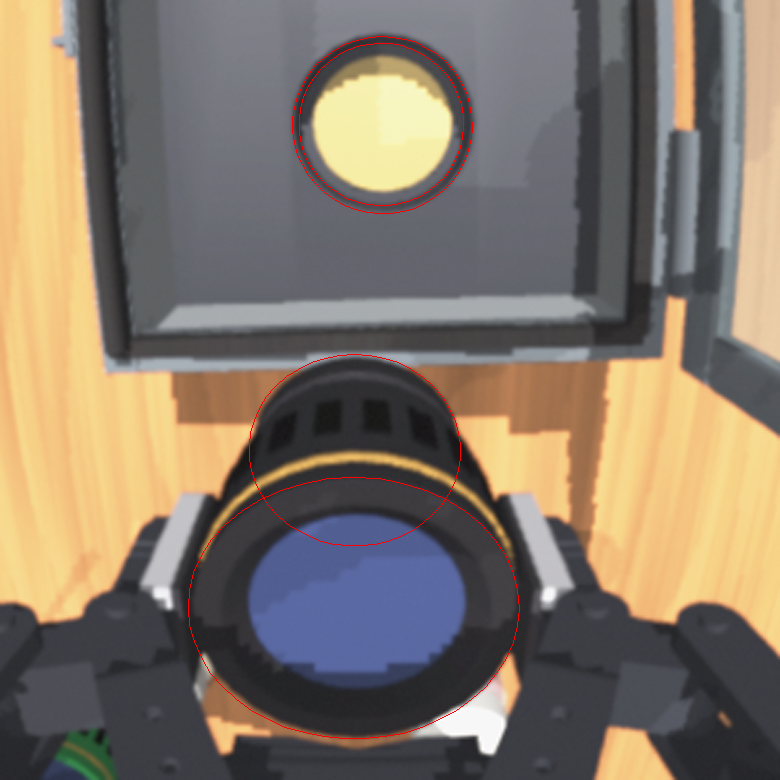

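```bash
python3 -m crank '[[-0.01,-0.003,0.002,14,1,-3,1],[0,0,0,22,1.5,0,1],[0,0,0,22,1.5,0,1],[0,0,0,14,0.5,0,1],[0,0,0,3,0,0,1],[0,0,0,0,0,0,1],[0,0,0,0,0,0,1]]'; python3 -c "
from h import *
go((.5617,-.0294,.231),0)
"
```

```text
t: 8.25
tool_pos: [0.5613, -0.0344, 0.3534]
tool_rot: [-2.219, -2.22, 0.005]
contact_force: [0.2, 0.2, -3.2]
opening: 0.0569
t 8.25 tcp [ 0.5613 -0.0344  0.3534] F [ 0.2  0.2 -3.2] open 0.0569
shift now-axes mm [  5.1   0.9 122.4]
yaw of tool y 0.02 z [-3.8e-03 -5.0e-04 -1.0e+00]
turn [-0.0038  0.0005  0.0004] shift in goal axes [  5.    0.4 122.4]
```

```bash
python3 -m crank '[[-0.004,0,0,4.5,0.4,10,1],[0,0,0,0,0,15,1],[0,0,0,0,0,20,1],[0,0,0,0,0,15,1],[0,0,0,0,0,6,1],[0,0,0,0,0,0,1],[0,0,0,0,0,0,1]]'; python3 -c "
from h import *
go((.5617,-.0294,.231),0)
"
```

```text
t: 8.83
tool_pos: [0.5618, -0.0336, 0.2829]
tool_rot: [2.226, 2.213, 0.0]
contact_force: [-0.9, 0.2, -2.6]
opening: 0.0567
t 8.83 tcp [ 0.5618 -0.0336  0.2829] F [-0.9  0.2 -2.6] open 0.0567
shift now-axes mm [ 4.4 -0.2 51.9]
yaw of tool y -0.33 z [ 0.0024 -0.002  -1.    ]
turn [ 0.0024  0.002  -0.0057] shift in goal axes [ 4.2 -0.1 51.9]
```

```bash
python3 -m crank '[[0.002,0.002,-0.005,4.2,0,4,1],[0,0,0,0,0,4,1],[0,0,0,0,0,0,1],[0,0,0,0,0,0,1]]'; python3 -c "
from h import *
go((.5617,-.0294,.231),0)
w=(.5617,-.0305)
snap('wrist','g_w',(120,0,420,230),2.6,[circ((*w,.045),.0315)])
"
```

```text
t: 9.17
tool_pos: [0.5628, -0.0297, 0.2766]
tool_rot: [2.22, 2.218, 0.004]
contact_force: [0.3, 0.1, -3.4]
opening: 0.0571
t 9.17 tcp [ 0.5628 -0.0297  0.2766] F [ 0.3  0.1 -3.4] open 0.0571
shift now-axes mm [ 0.3 -1.3 45.6]
yaw of tool y -0.06 z [ 4.4e-03 -6.0e-04 -1.0e+00]
turn [ 0.0044  0.0005 -0.001 ] shift in goal axes [ 0.3 -1.1 45.6]
```

View pics/g_w.png

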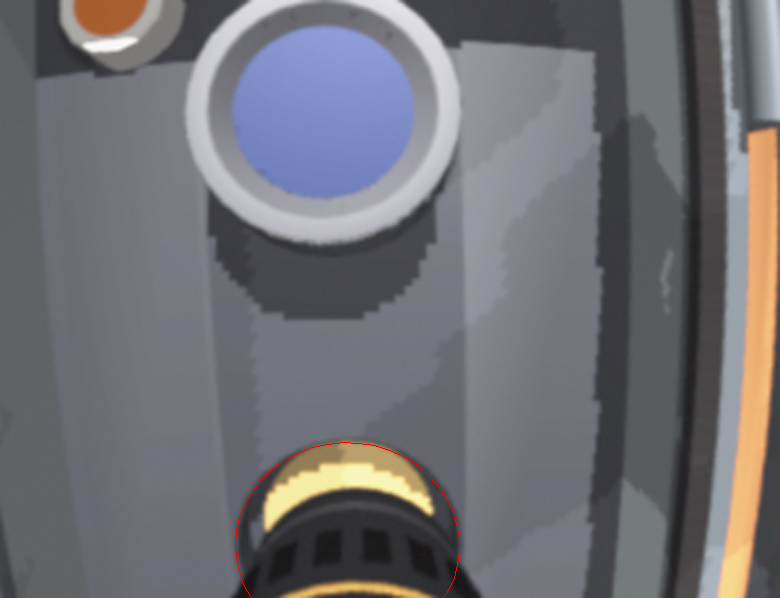

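```bash
python3 -m crank '[[0.004,0,-0.001,0.3,-1,8,1],[0,0,0,0,0,8,1],[0,0,0,0,0,8,1],[0,0,0,0,0,4,1],[0,0,0,0,0,0,1],[0,0,0,0,0,0,1]]'; python3 -c "
from h import *
go((.5617,-.0294,.231),0)
"
```

```text
t: 9.72
tool_pos: [0.5619, -0.0293, 0.2463]
tool_rot: [2.22, 2.221, 0.0]
contact_force: [0.7, -0.5, -3.2]
opening: 0.0566
t 9.72 tcp [ 0.5619 -0.0293  0.2463] F [ 0.7 -0.5 -3.2] open 0.0566
shift now-axes mm [-0.1 -0.3 15.3]
yaw of tool y 0.02 z [ 1.3e-03 -9.0e-04 -1.0e+00]
turn [0.0013 0.0009 0.0003] shift in goal axes [-0.1 -0.2 15.3]
```

Lens base is about 9 mm below the tray top and nothing is touching. Continuing down.

```bash
python3 -m crank '[[0.001,0.001,0,0,0,5,1],[0,0,0,0,0,4,1],[0,0,0,0,0,3,1],[0,0,0,0,0,1.5,1],[0,0,0,0,0,0,1]]'; python3 -c "
from h import *
go((.5617,-.0294,.231),0)
"
```

```text
t: 10.13
tool_pos: [0.5621, -0.0294, 0.2315]
tool_rot: [2.221, 2.222, 0.001]
contact_force: [0.0, -0.5, -2.9]
opening: 0.0572
t 10.13 tcp [ 0.5621 -0.0294  0.2315] F [ 0.  -0.5 -2.9] open 0.0572
shift now-axes mm [-0.  -0.4  0.5]
yaw of tool y 0.02 z [ 3.e-04  2.e-04 -1.e+00]
turn [ 0.0003 -0.0002  0.0003] shift in goal axes [-0.  -0.4  0.5]
```

```bash
python3 -m crank '[[0,0,0,0,-0.3,1,1],[0,0,0,0,0,0.7,1]]'; python3 -m crank '[[0,0,0,0,0,1,1],[0,0,0,0,0,0.5,1]]'
```

```text
t: 10.3
tool_pos: [0.5619, -0.0294, 0.2298]
tool_rot: [2.221, 2.221, 0.001]
contact_force: [0.1, 0.3, -3.4]
opening: 0.0572
t: 10.47
tool_pos: [0.5623, -0.0294, 0.2295]
tool_rot: [2.22, 2.221, 0.001]
contact_force: [-1.2, 0.9, -1.3]
opening: 0.0571
```

```bash
python3 -m crank '[[0,0,0,0,0,0,-0.7],[0,0,0,0,0,0,-0.7],[0,0,0,0,0,0,-0.7],[0,0,0,0,0,0,-0.7]]'; python3 -c "
from h import *
go((.5617,-.0294,.231),0)
w=(.5617,-.0305)
snap('wrist','i_w',(0,50,512,384),1.5,[circ((*w,.045),.0315),circ((*w,.09),.029)])
"
```

```text
t: 10.8
tool_pos: [0.5637, -0.0297, 0.2321]
tool_rot: [2.217, 2.218, 0.007]
contact_force: [-0.3, -0.3, -0.7]
opening: 0.0728
t 10.8 tcp [ 0.5637 -0.0297  0.2321] F [-0.3 -0.3 -0.7] open 0.0728
shift now-axes mm [ 0.3 -2.   1. ]
yaw of tool y 0.02 z [ 0.0072 -0.0012 -1.    ]
turn [0.0072 0.0012 0.0003] shift in goal axes [ 0.3 -2.   1.1]
```

View pics/i_w.png

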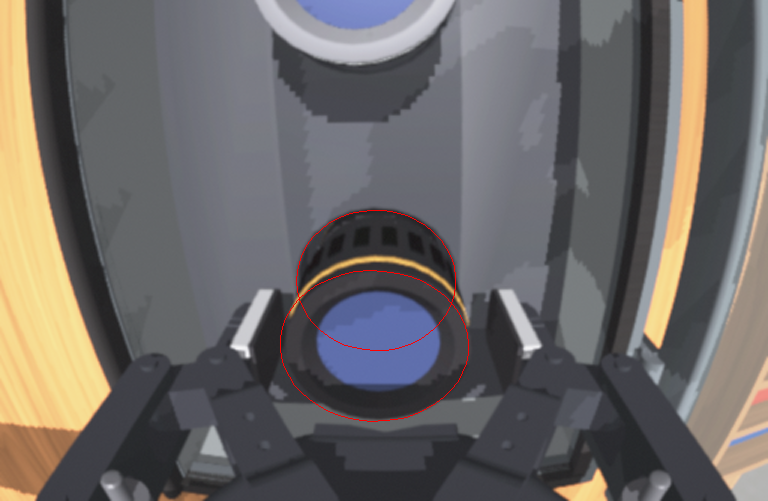

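```bash
python3 -m crank '[[0.006,0,0,0,-1.2,-3,-0.7],[0,0,0,0,0,-12,-0.7],[0,0,0,0,0,-20,-0.7],[0,0,0,0,0,-30,-0.7],[0,0,0,0,0,-35,-0.7],[0,0,0,0,0,-35,-0.7],[0,0,0,0,0,-35,-0.7],[0,0,0,0,0,-30,-0.7]]'; python3 -m crank '[[0,0,0,0,0,-30,1],[0,0,0,0,0,-25,1],[0,0,0,0,0,-10,1],[0,0,0,0,0,0,1],[0,0,0,0,0,0,1]]'; python3 -c "
from h import *
w=(.5617,-.0305)
go((.75,.03,.49),0)
o,p=snap('wrist','j_w',None,1.5,[circ((*w,.045),.0315),circ((*w,.09),.029)])
q=eyes.get_image('side'); cv2.imwrite('pics/j_s.png',cv2.resize(q['image'][100:300,120:320,::-1],None,fx=3,fy=3))
for n in ['lens','lid_edge','lid_hinge']:
  for s in (p,q): print(n,[(x['confidence'],x['centre']) for x in spotter.mark_of(n,s)])
"
```

```text
t: 11.52
tool_pos: [0.5598, -0.0291, 0.4358]
tool_rot: [-2.212, -2.213, 0.015]
contact_force: [0.7, -0.6, 0.2]
opening: 0.0723
t: 11.93
tool_pos: [0.5589, -0.0287, 0.5196]
tool_rot: [2.217, 2.218, 0.004]
contact_force: [-1.1, -0.6, -0.8]
opening: 0.0117
t 11.93 tcp [ 0.5589 -0.0287  0.5196] F [-1.1 -0.6 -0.8] open 0.0117
shift now-axes mm [ 58.7 191.   30.5]
yaw of tool y 0.02 z [ 0.0054 -0.0022 -1.    ]
turn [0.0054 0.0022 0.0003] shift in goal axes [ 58.7 191.1  29.6]
lens [(0.71, [0.5584, 0.0801, 0.0233]), (0.67, [0.5637, -0.0309, 0.0189]), (0.45, [0.5882, -0.4505, 0.0003]), (0.41, [0.3956, -0.5125, -0.0022])]
lens [(0.86, [0.3952, -0.5134, -0.0036]), (0.8, [0.5938, -0.4545, -0.0019]), (0.7, [0.5616, -0.0363, 0.0168]), (0.64, [0.3974, -0.3414, 0.002]), (0.58, [0.5578, 0.0826, 0.0198])]
lid_edge [(0.98, [0.6773, 0.0277, 0.2832])]
lid_edge []
lid_hinge [(0.58, [0.6527, 0.0306, 0.106])]
lid_hinge [(0.61, [0.6448, 0.0266, 0.1049])]
```

View pics/j_w.png

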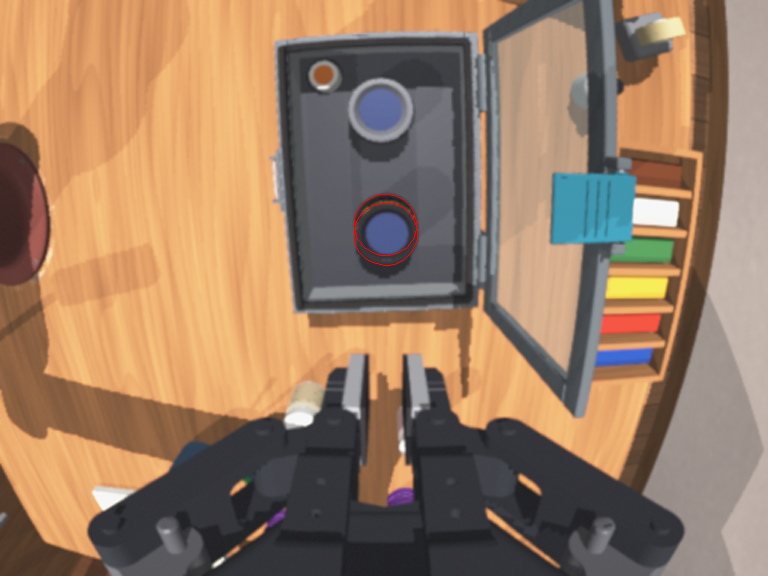

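View pics/j_s.png

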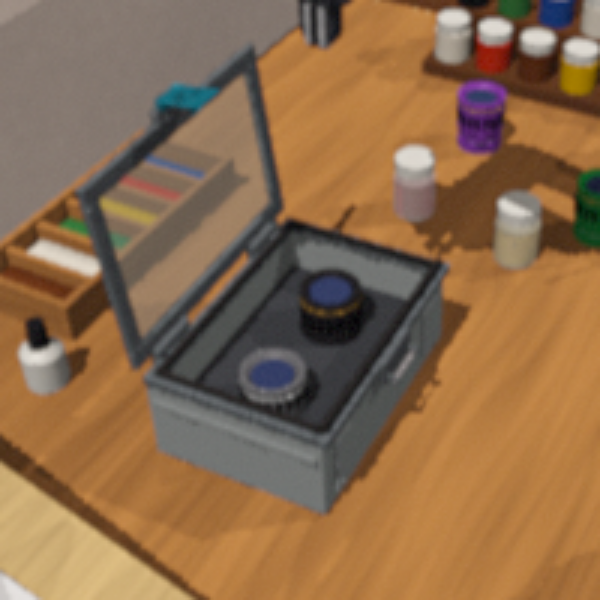

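The lens stands in the well, and the lid is open at about 1.74 rad with the clip at mid-edge. I'll go over and behind the lid at y≈-0.03, away from the clip, and swing it shut with closed fingers.

```bash
python3 -m crank '[[0.005,0.002,0,0,20,0,1],[0,0,0,0,30,0,1],[0,0,0,0,35,0,1],[0,0,0,0,35,0,1],[0,0,0,0,25,0,1],[0,0,0,0,10,0,1],[0,0,0,0,0,0,1],[0,0,0,0,0,0,1]]'; python3 -c "
from h import *
go((.725,-.03,.431),0)
o,p=snap('wrist','k_w',None,1.5)
q=eyes.get_image('side'); cv2.imwrite('pics/k_s.png',cv2.resize(q['image'][20:300,80:320,::-1],None,fx=2.5,fy=2.5)[:600])
print([(x['confidence'],x['centre']) for x in spotter.mark_of('lid_edge',p)])
"
```

```text
t: 13.0
tool_pos: [0.7208, -0.0287, 0.5093]
tool_rot: [-2.214, -2.214, 0.012]
contact_force: [-0.3, -0.3, 1.1]
opening: -0.0
t 13.0 tcp [ 0.7208 -0.0287  0.5093] F [-0.3 -0.3  1.1] open -0.0
shift now-axes mm [-1.4  5.2 78.2]
yaw of tool y -0.01 z [-0.0125  0.0016 -0.9999]
turn [-0.0125 -0.0016 -0.0001] shift in goal axes [-1.3  4.2 78.3]
[(0.7, [0.6792, 0.0297, 0.2841])]
```

View pics/k_s.png

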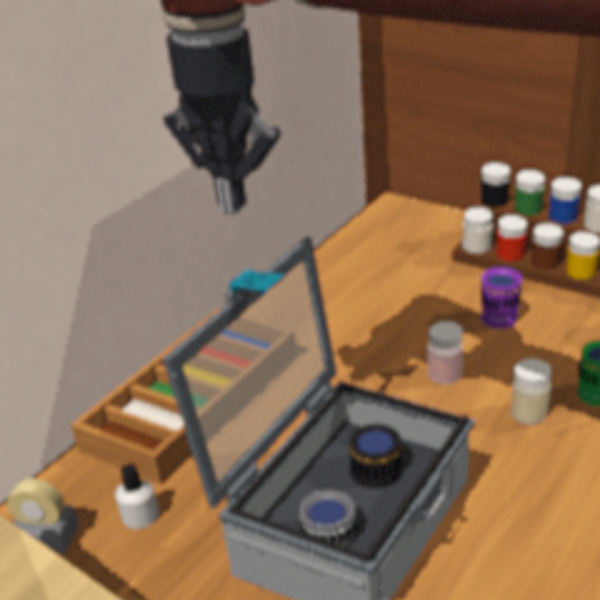

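View pics/k_w.png

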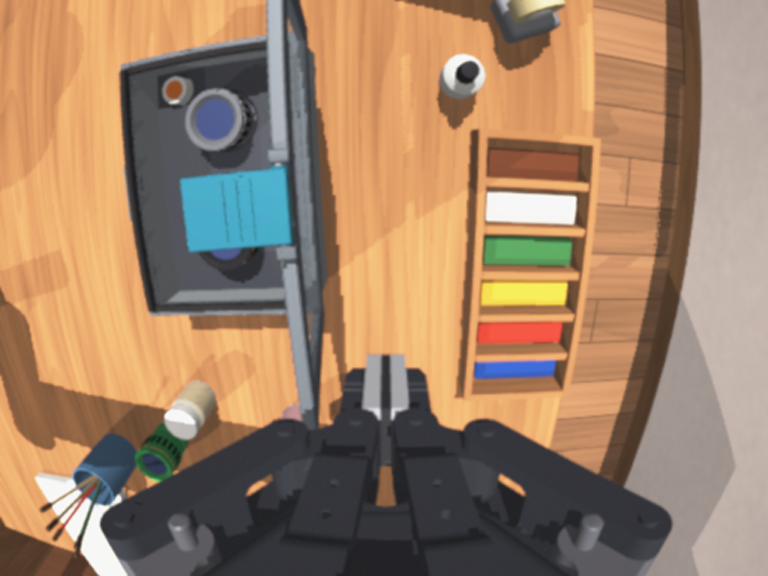

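```bash
python3 -m crank '[[-0.01,0,0,-1,4,10,1],[0,0,0,0,0,15,1],[0,0,0,0,0,20,1],[0,0,0,0,0,15,1],[0,0,0,0,0,5,1],[0,0,0,0,0,0,1],[0,0,0,0,0,0,1]]'; python3 -c "
from h import *
go((.725,-.03,.436),0)
"
```

```text
t: 13.73
tool_pos: [0.7199, -0.0296, 0.4411]
tool_rot: [2.222, 2.22, 0.003]
contact_force: [-0.2, 0.4, 0.2]
opening: -0.0001
t 13.73 tcp [ 0.7199 -0.0296  0.4411] F [-0.2  0.4  0.2] open -0.0001
shift now-axes mm [-0.4  5.1  5.1]
yaw of tool y -0.05 z [ 0.0017  0.0011 -1.    ]
turn [ 0.0017 -0.0011 -0.0009] shift in goal axes [-0.4  5.1  5.1]
```

```bash
python3 -m crank '[[0,0,0,0,-5,4,1],[0,0,0,0,-6,0,1],[0,0,0,0,-5,0,1],[0,0,0,0,-4,0,1],[0,0,0,0,-3,0,1],[0,0,0,0,-3,0,1],[0,0,0,0,-3,0,1],[0,0,0,0,-3,0,1]]'
```

```text
t: 14.4
tool_pos: [0.6849, -0.0297, 0.4415]
tool_rot: [2.217, 2.215, 0.011]
contact_force: [1.2, -0.5, -0.5]
opening: -0.0
```

```bash
python3 -m crank '[[0,0,0,0,-3,0,1],[0,0,0,0,-3,0,1],[0,0,0,0,-3,0,1],[0,0,0,0,-3,0,1]]'
```

```text
t: 14.73
tool_pos: [0.6721, -0.0299, 0.4427]
tool_rot: [2.215, 2.213, 0.014]
contact_force: [1.6, -0.8, -0.5]
opening: -0.0001
```

```bash
python3 -m crank '[[0.008,0,0,0,-6,1,1],[0.005,0,0,0,-6,1,1],[0,0,0,0,-6,1,1],[0,0,0,0,-6,1,1],[0,0,0,0,-6,1,1]]';  python3 -c "
from h import *
go((.725,-.03,.436),0)
o,p=snap('wrist','l_w',None,1.5)
q=eyes.get_image('side'); cv2.imwrite('pics/l_s.png',cv2.resize(q['image'][60:300,80:320,::-1],None,fx=2.5,fy=2.5)[:600])
for s in(p,q):print([(x['confidence'],x['centre']) for x in spotter.mark_of('lid_edge',s)])
"
```

```text
t: 15.15
tool_pos: [0.6395, -0.0299, 0.4385]
tool_rot: [2.221, 2.219, 0.0]
contact_force: [-0.4, -1.0, 0.3]
opening: 0.0
t 15.15 tcp [ 0.6395 -0.0299  0.4385] F [-0.4 -1.   0.3] open 0.0
shift now-axes mm [-0.  85.5  2.6]
yaw of tool y -0.05 z [ 0.0018 -0.0016 -1.    ]
turn [ 0.0018  0.0016 -0.0009] shift in goal axes [-0.1 85.5  2.5]
[(0.63, [0.6237, 0.0256, 0.284])]
[(0.89, [0.6233, 0.027, 0.2831])]
```

View pics/l_s.png

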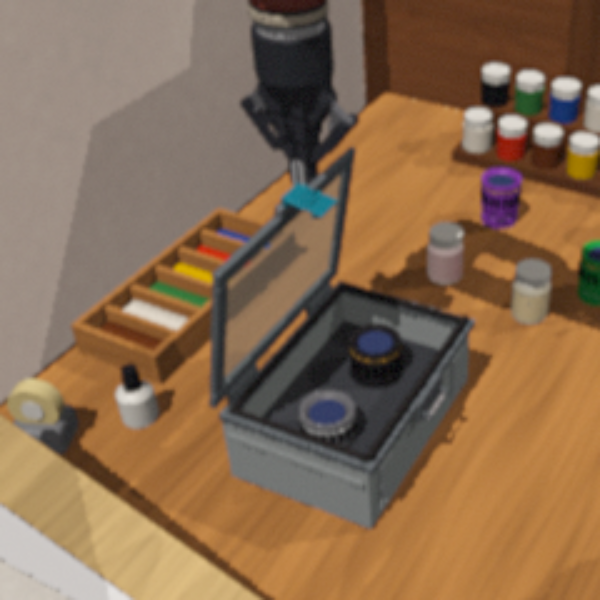

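```bash
python3 -m crank '[[0,0,0,0,-9.9,1.7,1],[0,0,0,0,-9.7,2.3,1],[0,0,0,0,-9.6,2.9,1],[0,0,0,0,-9.4,3.5,1],[0,0,0,0,-9.1,4.1,1],[0,0,0,0,-8.9,4.6,1]]';  python3 -c "
from h import *
go((.725,-.03,.436),0)
q=eyes.get_image('side'); cv2.imwrite('pics/m_s.png',cv2.resize(q['image'][60:300,80:320,::-1],None,fx=2.5,fy=2.5)[:600])
for s in(q,):print([(x['confidence'],x['centre']) for x in spotter.mark_of('lid_edge',s)])
"
```

```text
t: 15.85
tool_pos: [0.5823, -0.0303, 0.4191]
tool_rot: [2.219, 2.216, 0.003]
contact_force: [0.9, -1.1, -0.0]
opening: -0.0001
t 15.85 tcp [ 0.5823 -0.0303  0.4191] F [ 0.9 -1.1 -0. ] open -0.0001
shift now-axes mm [  0.4 142.8 -16.2]
yaw of tool y -0.05 z [ 0.0051 -0.0028 -1.    ]
turn [ 0.0051  0.0028 -0.0009] shift in goal axes [  0.3 142.7 -16.9]
[]
```

View pics/m_s.png

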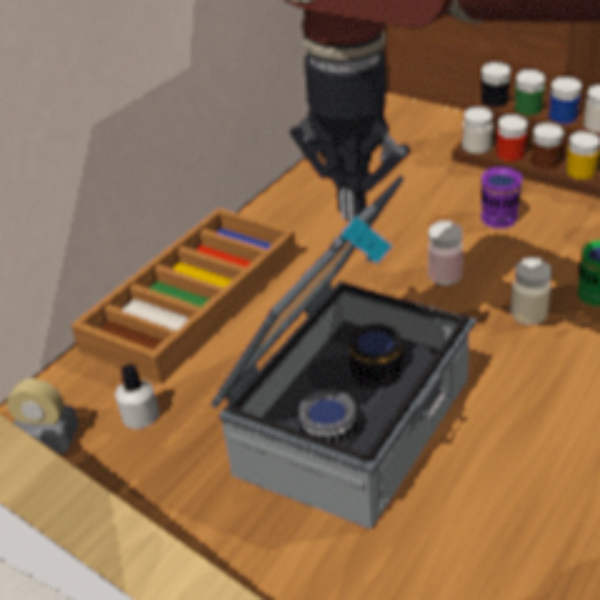

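```bash
python3 -m crank '[[0.004,0.002,0,0,-7.7,4.6,1],[0,0,0,0,-7.4,5.1,1],[0,0,0,0,-7.2,5.5,1],[0,0,0,0,-6.8,5.9,1],[0,0,0,0,-6.5,6.3,1],[0,0,0,0,-6.1,6.6,1]]';  python3 -c "
from h import *
go((.725,-.03,.436),0)
"
```

```text
t: 16.45
tool_pos: [0.539, -0.0302, 0.3837]
tool_rot: [2.221, 2.219, 0.003]
contact_force: [0.2, 0.4, -0.5]
opening: -0.0002
t 16.45 tcp [ 0.539  -0.0302  0.3837] F [ 0.2  0.4 -0.5] open -0.0002
shift now-axes mm [  0.3 186.1 -51.8]
yaw of tool y -0.05 z [ 2.9e-03 -4.0e-04 -1.0e+00]
turn [ 0.0029  0.0004 -0.0009] shift in goal axes [  0.2 186.  -52.3]
```

```bash
python3 -m crank '[[0.003,0,0,0,-6.3,5.1,1],[0,0,0,0,-6,5.5,1],[0,0,0,0,-5.7,5.8,1],[0,0,0,0,-5.5,6,1],[0,0,0,0,-5.1,6.3,1],[0,0,0,0,-4.8,6.5,1]]';  python3 -c "
from h import *
go((.725,-.03,.436),0)
o,p=snap('wrist','n_w',None,1.5)
q=eyes.get_image('side'); cv2.imwrite('pics/n_s.png',cv2.resize(q['image'][60:300,80:320,::-1],None,fx=2.5,fy=2.5)[:600])
for s in(p,q):print([(x['confidence'],x['centre']) for x in spotter.mark_of('lid_edge',s)])
"
```

```text
t: 16.95
tool_pos: [0.5011, -0.0299, 0.3433]
tool_rot: [-2.221, -2.219, 0.003]
contact_force: [0.2, -0.0, -0.5]
opening: 0.0001
t 16.95 tcp [ 0.5011 -0.0299  0.3433] F [ 0.2 -0.  -0.5] open 0.0001
shift now-axes mm [ 1.000e-01  2.236e+02 -9.330e+01]
yaw of tool y -0.05 z [-2.8e-03  5.0e-04 -1.0e+00]
turn [-0.0028 -0.0005 -0.0009] shift in goal axes [-1.000e-01  2.239e+02 -9.270e+01]
[(0.66, [0.4798, 0.0255, 0.1693])]
[(0.74, [0.4775, 0.0229, 0.1602])]
```

View pics/n_s.png

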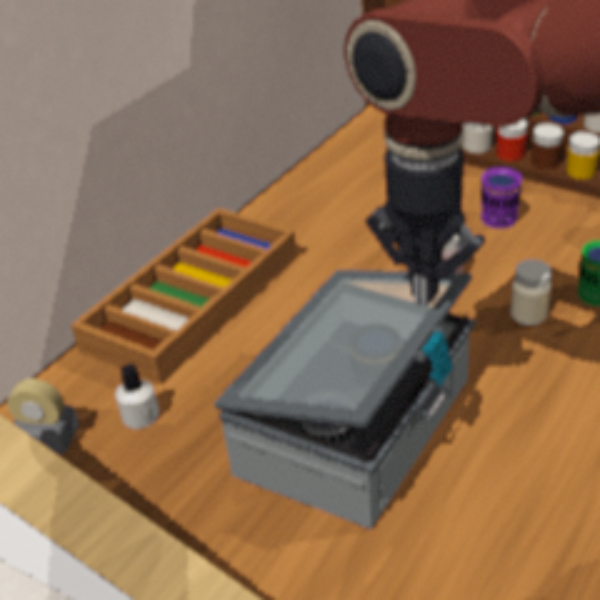

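View pics/n_w.png

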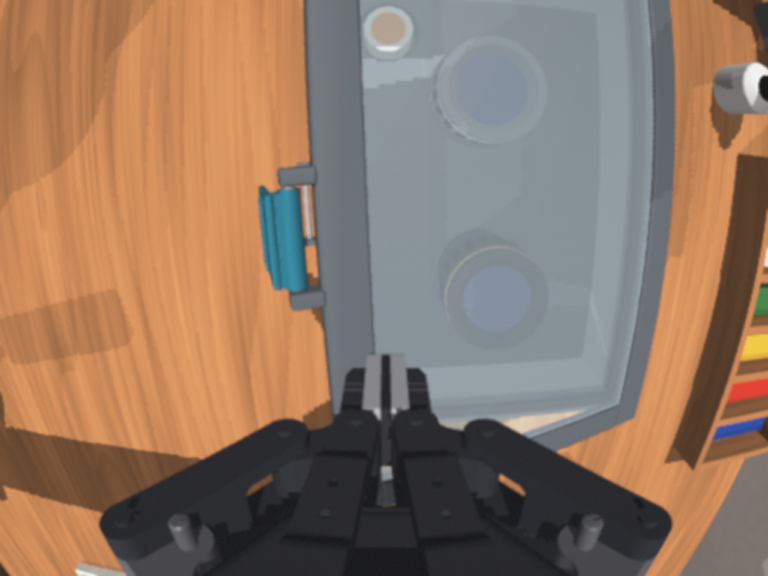

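```bash
python3 -m crank '[[-0.002,0,0,0,-3,5.5,1],[0,0,0,0,-3,5.5,1],[0,0,0,0,-3,5.5,1],[0,0,0,0,-3,5.5,1],[0,0,0,0,-3,5.5,1],[0,0,0,0,-2.5,4,1],[0,0,0,0,-2,1.5,1]]';  python3 -c "
from h import *
go((.474,-.03,.3),0)
"
```

```text
t: 17.73
tool_pos: [0.4819, -0.0301, 0.3096]
tool_rot: [2.22, 2.219, 0.004]
contact_force: [-0.5, -0.1, -0.2]
opening: 0.0
t 17.73 tcp [ 0.4819 -0.0301  0.3096] F [-0.5 -0.1 -0.2] open 0.0
shift now-axes mm [ 0.1 -7.9  9.6]
yaw of tool y -0.04 z [ 3.4e-03 -2.0e-04 -1.0e+00]
turn [ 0.0034  0.0002 -0.0007] shift in goal axes [ 0.1 -7.9  9.6]
```

```bash
python3 -m crank '[[0.003,0,0,0,-3.5,3,1],[0,0,0,0,-3,3,1],[0,0,0,0,-1.5,1.5,1],[0,0,0,0,0,0,1]]';  python3 -c "
from h import *
go((.474,-.03,.3),0)
o,p=snap('wrist','o_w',None,1.5)
q=eyes.get_image('side'); cv2.imwrite('pics/o_s.png',cv2.resize(q['image'][110:260,150:350,::-1],None,fx=4,fy=4)[:600])
for s in(p,q):print([(x['confidence'],x['centre']) for x in spotter.mark_of('lid_edge',s)])
"
```

```text
t: 18.07
tool_pos: [0.4724, -0.03, 0.3004]
tool_rot: [-2.222, -2.22, 0.001]
contact_force: [-0.2, 0.3, 0.2]
opening: -0.0001
t 18.07 tcp [ 0.4724 -0.03    0.3004] F [-0.2  0.3  0.2] open -0.0001
shift now-axes mm [0.  1.6 0.4]
yaw of tool y -0.05 z [-0.0013  0.     -1.    ]
turn [-0.0013 -0.     -0.0008] shift in goal axes [0.  1.6 0.4]
[(0.64, [0.4693, 0.0222, 0.1217])]
[(0.64, [0.4678, 0.0207, 0.1188])]
```

View pics/o_s.png

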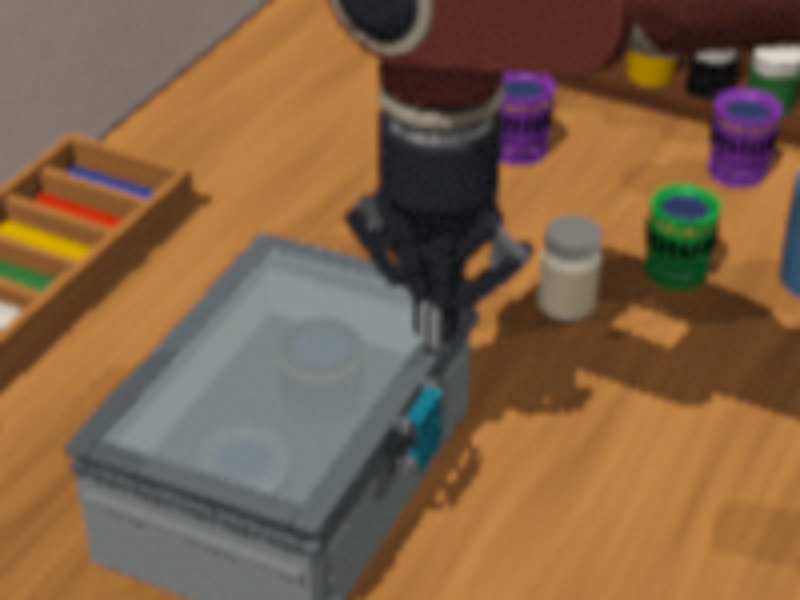

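View pics/o_w.png

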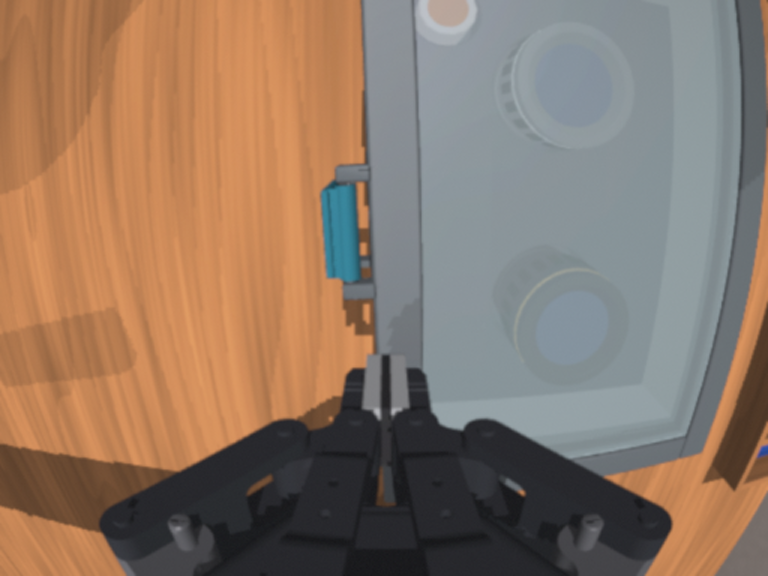

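```bash
python3 -m crank '[[0,0,0,0,3,1,1],[0,0,0,0,0,1,1],[0,0,0,0,0,1,1]]'; python3 -m crank '[[0,0,0,0,0,1,1],[0,0,0,0,0,1,1]]'; python3 -m crank '[[0,0,0,0,0,1,1],[0,0,0,0,0,0,1]]'
```

```text
t: 18.52
tool_pos: [0.4769, -0.0302, 0.2991]
tool_rot: [2.221, 2.219, 0.002]
contact_force: [0.3, -0.1, -0.9]
opening: 0.0
t: 18.68
tool_pos: [0.4772, -0.0302, 0.297]
tool_rot: [2.221, 2.219, 0.002]
contact_force: [-0.8, 0.1, 0.5]
opening: 0.0004
t: 18.85
tool_pos: [0.4772, -0.0302, 0.2956]
tool_rot: [2.221, 2.22, 0.001]
contact_force: [-0.2, 0.9, 0.5]
opening: -0.0002
```

```bash
python3 -m crank '[[0,0,0,0,0,1,1],[0,0,0,0,0,1,1]]'; python3 -m crank '[[0,0,0,0,0,1,1],[0,0,0,0,0,1,1]]'; python3 -m crank '[[0,0,0,0,0,1,1],[0,0,0,0,0,0.5,1]]'
```

```text
t: 19.02
tool_pos: [0.4772, -0.0302, 0.2935]
tool_rot: [2.221, 2.22, 0.001]
contact_force: [0.5, -1.2, -0.0]
opening: -0.0003
t: 19.18
tool_pos: [0.4771, -0.0302, 0.2913]
tool_rot: [2.221, 2.219, 0.001]
contact_force: [-0.7, 1.0, 5.0]
opening: -0.0001
t: 19.35
tool_pos: [0.4774, -0.0302, 0.2914]
tool_rot: [2.221, 2.22, 0.001]
contact_force: [-2.1, 1.2, 2.4]
opening: 0.0001
```

```bash
for i in 1 2 ; do python3 -m crank '[[0,0,0,0,0,1,1]]'|sed -n '1,2p;4p'; done
```

```text
t: 19.43
tool_pos: [0.4775, -0.0302, 0.2913]
contact_force: [-4.4, 0.5, 8.4]
t: 19.52
tool_pos: [0.4776, -0.0302, 0.2913]
contact_force: [-4.2, -0.0, 9.1]
```

```bash
python3 -c "
from h import *
go((.477,-.03,.29),0)
o,p=snap('wrist','p_w',(130,80,400,300),2.8)
print(ctrl.get_obs()['wrist_torque'].round(2))
q=eyes.get_image('side'); cv2.imwrite('pics/p_s.png',cv2.resize(q['image'][150:240,200:320,::-1],None,fx=6,fy=6)[:600])
for s in(p,q):print([(x['confidence'],x['centre']) for x in spotter.mark_of('lid_edge',s)])
go((.477,-.03,.29),0)
"
```

```text
t 19.52 tcp [ 0.4776 -0.0302  0.2913] F [-4.2 -0.   9.1] open 0.0
shift now-axes mm [ 0.2 -0.6  1.3]
yaw of tool y -0.02 z [ 4.e-04 -7.e-04 -1.e+00]
turn [ 0.0004  0.0007 -0.0003] shift in goal axes [ 0.2 -0.6  1.3]
[0.1 0.7 0. ]
[(0.88, [0.4678, 0.0238, 0.1186])]
[(0.69, [0.4681, 0.023, 0.117]), (0.31, [0.3301, 0.3597, 0.0005])]
t 19.72 tcp [ 0.4776 -0.0303  0.2913] F [-3.7  0.9  7.4] open 0.0
shift now-axes mm [ 0.3 -0.6  1.3]
yaw of tool y -0.02 z [ 4.e-04 -7.e-04 -1.e+00]
turn [ 0.0004  0.0007 -0.0003] shift in goal axes [ 0.3 -0.6  1.3]
```

View pics/p_s.png

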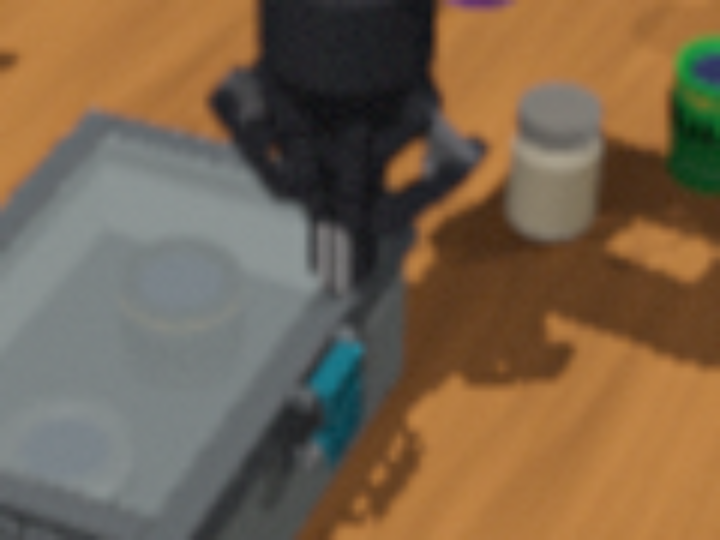

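View pics/p_w.png

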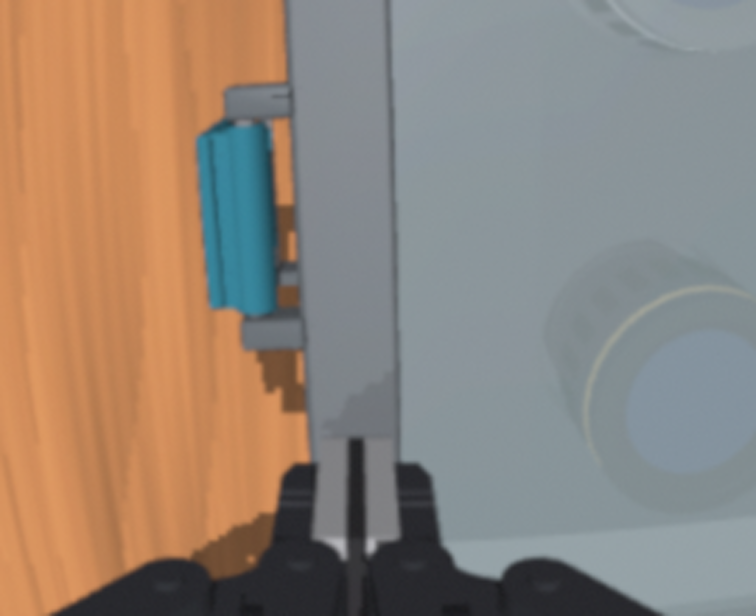

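```bash
python3 -m crank '[[0,0,0,0,0,1.2,1]]'|sed -n '1,2p;4p'
```

```text
t: 19.8
tool_pos: [0.4777, -0.0303, 0.2912]
contact_force: [-4.7, 0.6, 9.1]
```

```bash
python3 -m crank '[[0,0,0,0,0,1.2,1]]'|sed -n '1,2p;4p'
```

```text
t: 19.88
tool_pos: [0.4778, -0.0303, 0.2912]
contact_force: [-5.1, 1.2, 7.9]
```

```bash
python3 -m crank '[[0,0,0,0,0,1.2,1]]'|sed -n '1,2p;4p'
```

```text
t: 19.97
tool_pos: [0.4779, -0.0302, 0.2912]
contact_force: [-4.4, 0.9, 8.1]
```

```bash
python3 -m crank '[[0,0,0,0,-0.5,1.5,1]]'|sed -n '1,2p;4p'
```

```text
t: 20.05
tool_pos: [0.4778, -0.0303, 0.2912]
contact_force: [-3.6, 0.3, 8.9]
```

```bash
python3 -m crank '[[0,0,0,0,-0.5,1.7,1]]'|sed -n '1,2p;4p'
```

```text
t: 20.13
tool_pos: [0.4776, -0.0303, 0.2912]
contact_force: [-3.3, 0.6, 9.6]
```

```bash
python3 -m crank '[[0,0,0,0,-0.5,1.7,1]]'|sed -n '1,4p'
```

```text
t: 20.22
tool_pos: [0.4775, -0.0302, 0.2912]
tool_rot: [2.22, 2.221, 0.0]
contact_force: [-3.1, 0.9, 9.4]
```

```bash
python3 -m crank '[[0,0,0,0,-0.8,2.2,1]]'|sed -n '1,4p'
```

```text
t: 20.3
tool_pos: [0.4773, -0.0303, 0.2911]
tool_rot: [2.22, 2.22, 0.002]
contact_force: [-4.6, 1.7, 12.2]
```

```bash
python3 -m crank '[[0,0,0,0,-0.5,2.4,1]]'|sed -n '1,4p'
```

```text
t: 20.38
tool_pos: [0.4772, -0.0303, 0.2911]
tool_rot: [2.219, 2.22, 0.002]
contact_force: [-7.4, 1.8, 13.1]
```

```bash
python3 -c "
from h import *
go((.477,-.03,.29),0)
o=ctrl.get_obs();print(o['contact_force'],o['wrist_torque'],o['tool_pos'])
q=eyes.get_image('side'); cv2.imwrite('pics/q_s.png',cv2.resize(q['image'][150:240,200:320,::-1],None,fx=6,fy=6)[:600])
print([(x['confidence'],x['centre']) for x in spotter.mark_of('lid_edge',q)])
"
```

```text
t 20.38 tcp [ 0.4772 -0.0303  0.2911] F [-7.4  1.8 13.1] open 0.0002
shift now-axes mm [ 0.3 -0.2  1.1]
yaw of tool y 0.03 z [ 2.6e-03 -6.0e-04 -1.0e+00]
turn [0.0026 0.0006 0.0005] shift in goal axes [ 0.3 -0.2  1.1]
[-7.37508061  1.79505427 13.12855387] [ 0.30760846  1.22734852 -0.01758151] [ 0.47722846 -0.03027597  0.29105094]
[(0.85, [0.4693, 0.0242, 0.1185])]
```

View pics/q_s.png

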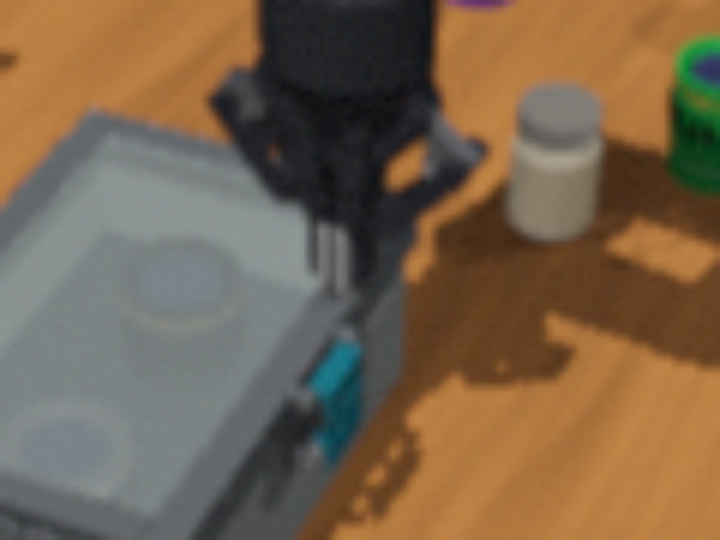

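```bash
python3 -m crank '[[0.005,0,0,0,-0.8,2.0,1]]'|sed -n '1,4p'; python3 -c "
from h import *
o=ctrl.get_obs();print(o['tool_pos'].round(5),o['wrist_torque'].round(2));go((.477,-.03,.29),0)"
```

```text
t: 20.57
tool_pos: [0.4773, -0.0303, 0.2912]
tool_rot: [2.22, 2.221, 0.001]
contact_force: [1.4, 0.9, 4.7]
[ 0.47726 -0.03028  0.29123] [ 0.25 -0.3   0.  ]
t 20.57 tcp [ 0.4773 -0.0303  0.2912] F [1.4 0.9 4.7] open -0.0002
shift now-axes mm [ 0.3 -0.3  1.2]
yaw of tool y 0.02 z [ 1.2e-03 -7.0e-04 -1.0e+00]
turn [0.0012 0.0007 0.0004] shift in goal axes [ 0.3 -0.3  1.2]
```

```bash
python3 -m crank '[[0.006,0,0,0,-0.8,2.2,1]]'|sed -n '1,4p'; python3 -c "
from h import *
o=ctrl.get_obs();print(o['tool_pos'].round(5),o['wrist_torque'].round(2));go((.477,-.03,.29),0)"
```

```text
t: 20.65
tool_pos: [0.4775, -0.0303, 0.2912]
tool_rot: [2.221, 2.221, -0.001]
contact_force: [1.8, 1.9, 6.8]
[ 0.47747 -0.03026  0.29122] [ 0.26 -0.16  0.01]
t 20.65 tcp [ 0.4775 -0.0303  0.2912] F [1.8 1.9 6.8] open -0.0
shift now-axes mm [ 0.3 -0.5  1.2]
yaw of tool y 0.02 z [ 0.e+00 -7.e-04 -1.e+00]
turn [0.     0.0007 0.0003] shift in goal axes [ 0.3 -0.5  1.2]
```

```bash
python3 -m crank '[[0.003,0.001,0,0,-0.6,2.5,1]]'|sed -n '1,4p'
```

```text
t: 20.73
tool_pos: [0.4777, -0.0303, 0.2911]
tool_rot: [-2.221, -2.222, 0.0]
contact_force: [-4.7, 0.8, 13.2]
```

```bash
python3 -m crank '[[0.003,0,0,0,-0.6,2.6,1]]'|sed -n '1,4p'
```

```text
t: 20.82
tool_pos: [0.4779, -0.0304, 0.2911]
tool_rot: [-2.22, -2.221, 0.002]
contact_force: [-4.8, 1.8, 13.9]
```

```bash
python3 -m crank '[[0.003,0,0,0,-0.6,2.8,1]]'|sed -n '1,4p'; python3 -c "
from h import *
o=ctrl.get_obs();print(o['tool_pos'].round(5),o['wrist_torque'].round(2));go((.477,-.03,.29),0)"
```

```text
t: 20.9
tool_pos: [0.4781, -0.0304, 0.2911]
tool_rot: [-2.22, -2.221, 0.003]
contact_force: [-5.4, 1.7, 14.0]
[ 0.47805 -0.03037  0.29106] [ 0.39  0.96 -0.05]
t 20.9 tcp [ 0.4781 -0.0304  0.2911] F [-5.4  1.7 14. ] open -0.0002
shift now-axes mm [ 0.4 -1.1  1.1]
yaw of tool y 0.04 z [-2.3e-03 -1.0e-04 -1.0e+00]
turn [-0.0023  0.0001  0.0006] shift in goal axes [ 0.4 -1.1  1.1]
```

```bash
python3 -m crank '[[0,0,0,0,-0.5,-1,1],[0,0,0,0,0,-3,1],[0,0,0,0,0,-10,1],[0,0,0,0,0,-20,1],[0,0,0,0,-10,-20,1],[0,0,0,0,-10,-10,1],[0,0,0,0,0,0,1]]'|sed -n '1,4p'; python3 -c "
from h import *
o,p=snap('wrist','r_w',None,1.5)
h,q=snap('side','r_s',(120,120,300,260),4.4)
s,r=snap('scene','r_c',(200,110,330,230),5)
for n in ('lid_edge','lid_hinge'):
  for s in (p,q,r):print(n,[(x['confidence'],x['centre']) for x in spotter.mark_of(n,s)])
"
```

```text
t: 21.48
tool_pos: [0.457, -0.0303, 0.3584]
tool_rot: [-2.219, -2.221, 0.003]
contact_force: [-0.1, 0.3, 0.0]
lid_edge [(0.63, [0.4681, 0.0224, 0.1197])]
lid_edge [(0.95, [0.467, 0.0229, 0.1169])]
lid_edge [(0.86, [0.4662, 0.0217, 0.1176])]
lid_hinge [(0.81, [0.6486, 0.0266, 0.1051])]
lid_hinge [(0.87, [0.6475, 0.0281, 0.1069])]
lid_hinge [(0.71, [0.5605, 0.0211, 0.0006]), (0.7, [0.651, 0.0215, 0.1053])]
```

View pics/r_w.png

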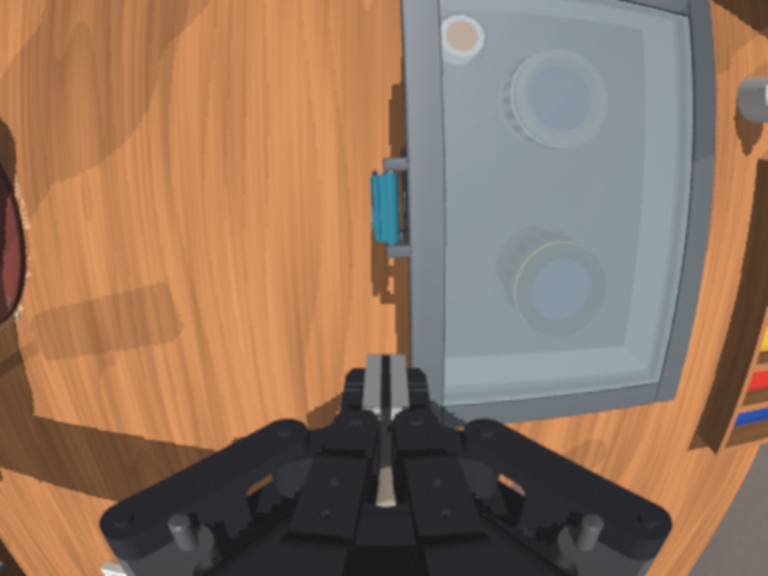

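View pics/r_s.png

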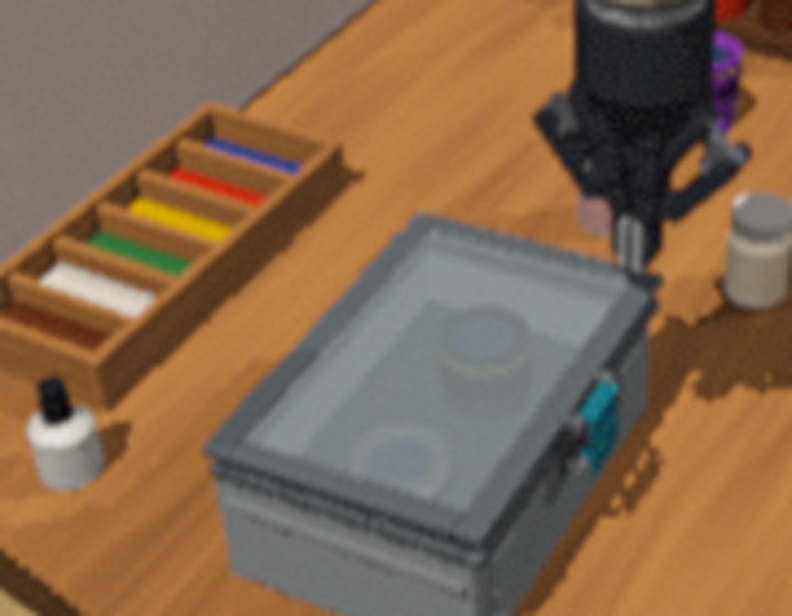

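View pics/r_c.png

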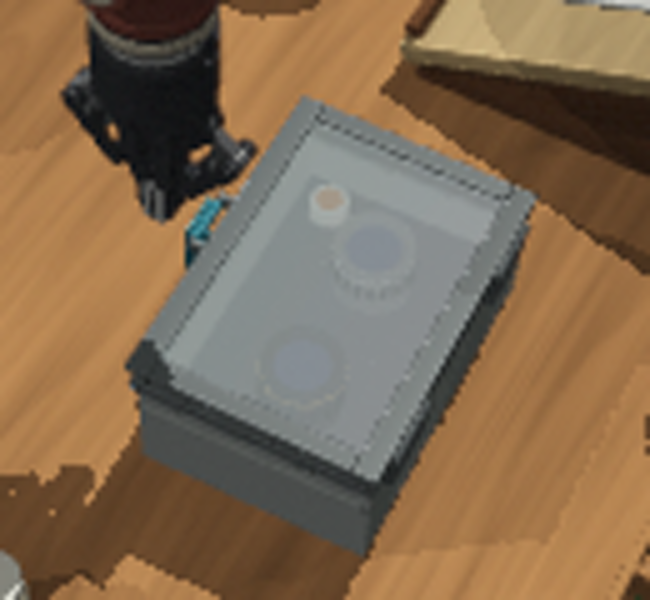

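```bash
python3 -m crank '[[0,0,0,0,6,10,1],[0,0,0,0,5,20,1],[0,0,0,0,3,18,1],[0,0,0,0,0,8,1],[0,0,0,0,0,2,1],[0,0,0,0,0,0,1]]'|sed -n '1,4p'; python3 -c "
from h import *
go((.472,-.03,.295),0)"
```

```text
t: 22.43
tool_pos: [0.472, -0.0302, 0.2943]
tool_rot: [-2.215, -2.217, 0.008]
contact_force: [0.3, -0.1, 0.4]
t 22.43 tcp [ 0.472  -0.0302  0.2943] F [ 0.3 -0.1  0.4] open -0.0004
shift now-axes mm [ 0.2 -0.  -0.7]
yaw of tool y 0.06 z [-0.0091  0.0016 -1.    ]
turn [-0.0091 -0.0016  0.0011] shift in goal axes [ 0.2 -0.  -0.7]
```

```bash
python3 -m crank '[[-0.009,-0.001,0.001,0,0,0,1],[0,0,0,0,0,0,1]]'|sed -n '1,4p'; python3 -c "
from h import *
go((.472,-.03,.295),0)"
```

```text
t: 22.6
tool_pos: [0.4721, -0.0302, 0.295]
tool_rot: [2.221, 2.221, 0.002]
contact_force: [-0.0, -0.6, 0.2]
t 22.6 tcp [ 0.4721 -0.0302  0.295 ] F [-0.  -0.6  0.2] open -0.0001
shift now-axes mm [ 0.2 -0.1 -0. ]
yaw of tool y 0.0 z [ 1.e-03  4.e-04 -1.e+00]
turn [ 0.001  -0.0004  0.    ] shift in goal axes [ 0.2 -0.1 -0. ]
```

```bash
python3 -m crank '[[0.001,0,0,0,0,1,1],[0,0,0,0,0,1,1]]'|sed -n '1,4p'
```

```text
t: 22.77
tool_pos: [0.4726, -0.0304, 0.2949]
tool_rot: [2.22, 2.219, 0.003]
contact_force: [0.9, 0.7, 0.5]
```

```bash
python3 -m crank '[[0,0,0,0,0,1,1]]'|sed -n '1,4p'
```

```text
t: 22.85
tool_pos: [0.4728, -0.0304, 0.2946]
tool_rot: [2.219, 2.219, 0.005]
contact_force: [0.5, 0.2, 0.2]
```

```bash
python3 -m crank '[[0,0,0,0,0,1,1]]'|sed -n '1,4p'
```

```text
t: 22.93
tool_pos: [0.4729, -0.0304, 0.2941]
tool_rot: [2.218, 2.218, 0.006]
contact_force: [-0.2, -0.1, -0.1]
```

```bash
python3 -m crank '[[0,0,0,0,-0.5,1.3,1]]'|sed -n '1,4p'
```

```text
t: 23.02
tool_pos: [0.4725, -0.0305, 0.2931]
tool_rot: [2.218, 2.217, 0.006]
contact_force: [0.1, -0.2, 0.1]
```

```bash
python3 -m crank '[[0.006,0,0,0,0,1,1],[0,0,0,0,0,0.7,1]]'|sed -n '1,4p'
```

```text
t: 23.18
tool_pos: [0.4725, -0.0305, 0.2914]
tool_rot: [2.221, 2.221, -0.001]
contact_force: [-0.7, -0.2, 4.8]
```

```bash
python3 -m crank '[[0,0,0,0,-0.5,1,1]]'|sed -n '1,4p'
```

```text
t: 23.27
tool_pos: [0.4723, -0.0305, 0.2913]
tool_rot: [2.22, 2.22, 0.0]
contact_force: [-1.3, 1.0, 8.0]
```

```bash
python3 -m crank '[[0,0,0,0,-0.5,1.5,1]]'|sed -n '1,4p'
```

```text
t: 23.35
tool_pos: [0.4722, -0.0305, 0.2913]
tool_rot: [2.22, 2.22, 0.001]
contact_force: [-5.1, 2.2, 9.6]
```

```bash
python3 -m crank '[[0,0,0,0,-0.8,1.5,1]]'|sed -n '1,4p'
```

```text
t: 23.43
tool_pos: [0.472, -0.0305, 0.2913]
tool_rot: [2.219, 2.219, 0.003]
contact_force: [-2.1, 0.8, 7.1]
```

```bash
python3 -m crank '[[0.004,0,0,0,-0.5,2.5,1]]'|sed -n '1,4p'
```

```text
t: 23.52
tool_pos: [0.4722, -0.0306, 0.2911]
tool_rot: [2.22, 2.22, 0.001]
contact_force: [-3.2, 0.4, 13.6]
```

```bash
python3 -m crank '[[0.003,0,0,0,-0.8,2.8,1]]'|sed -n '1,4p'
```

```text
t: 23.6
tool_pos: [0.4723, -0.0306, 0.2912]
tool_rot: [2.22, 2.22, 0.001]
contact_force: [-4.2, 2.3, 14.7]
```

```bash
python3 -m crank '[[0.003,0,0,0,-0.8,3.0,1]]'|sed -n '1,4p'
```

```text
t: 23.68
tool_pos: [0.4724, -0.0306, 0.2911]
tool_rot: [2.22, 2.221, 0.0]
contact_force: [-5.3, 2.3, 13.8]
```

```bash
python3 -c "
from h import *
print(ctrl.get_obs()['tool_pos'].round(5),ctrl.get_obs()['wrist_torque'].round(2))
go((.472,-.03,.295),0)"
```

```text
[ 0.47243 -0.03059  0.29113] [ 0.34  0.81 -0.02]
t 23.68 tcp [ 0.4724 -0.0306  0.2911] F [-5.3  2.3 13.8] open 0.0001
shift now-axes mm [ 0.6 -0.4 -3.9]
yaw of tool y 0.01 z [ 9.e-04 -8.e-04 -1.e+00]
turn [0.0009 0.0008 0.0002] shift in goal axes [ 0.6 -0.4 -3.9]
```

```bash
python3 -m crank '[[0.003,0,0,0,-1,3.4,1]]'|sed -n '1,4p'
```

```text
t: 23.77
tool_pos: [0.4725, -0.0306, 0.2911]
tool_rot: [2.22, 2.221, -0.0]
contact_force: [-4.7, 1.9, 16.0]
```

```bash
python3 -m crank '[[0.004,0,0,0,-1,3.4,1]]'|sed -n '1,4p'
```

```text
t: 23.85
tool_pos: [0.4726, -0.0306, 0.2911]
tool_rot: [2.221, 2.221, -0.001]
contact_force: [-4.1, 2.4, 14.3]
```

```bash
python3 -m crank '[[0.004,0,0,0,-1,3.7,1]]'|sed -n '1,4p'
```

```text
t: 23.93
tool_pos: [0.4727, -0.0306, 0.2911]
tool_rot: [2.221, 2.222, -0.001]
contact_force: [-5.1, 2.2, 16.5]
```

```bash
python3 -m crank '[[0,0,0,0,0,-2,1],[0,0,0,0,0,-8,1],[0,0,0,0,-5,-15,1],[-0.05,0,0,0,-20,-8,1],[-0.1,0,0,0,-25,0,1],[-0.1,0,0,-5,-25,0,1],[-0.1,0,0,-8,-25,0,1],[-0.05,0,0,-8,-15,0,1]]'|sed -n '1,4p'; python3 -c "
from h import *
go((.35,-.055,.28),0)
o,p=snap('wrist','s_w',None,1.5)"
```

```text
t: 24.6
tool_pos: [0.3604, -0.0514, 0.3128]
tool_rot: [1.981, 1.995, 0.422]
contact_force: [-0.4, -0.3, 0.6]
t 24.6 tcp [ 0.3604 -0.0514  0.3128] F [-0.4 -0.3  0.6] open 0.0
shift now-axes mm [ -3.4 -22.9  25.7]
yaw of tool y 0.45 z [ 4.084e-01 -9.000e-04 -9.128e-01]
turn [0.4207 0.0024 0.0069] shift in goal axes [ -3.6 -10.4  32.8]
```

View pics/s_w.png

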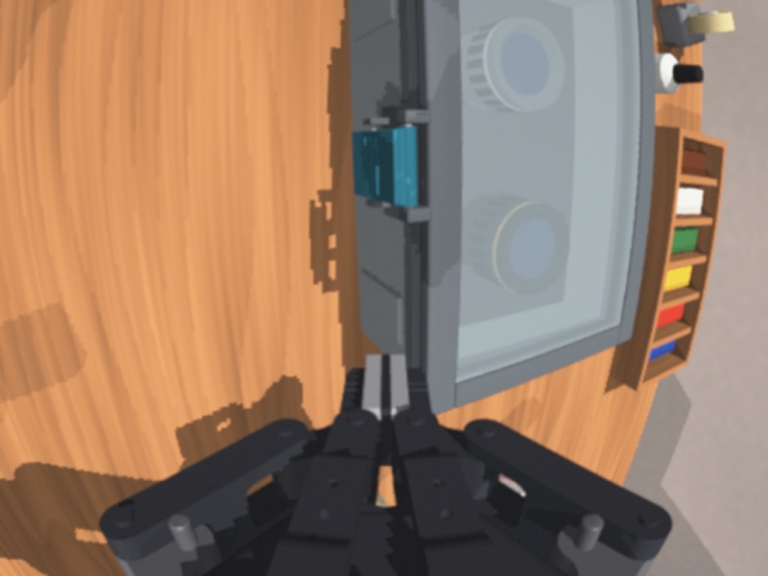

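```bash
python3 -m crank '[[-0.05,0,0,0,-12,8,1],[-0.05,0,0,0,-10,14,1],[-0.05,0,0,0,-8,14,1],[-0.05,0,0,0,-6,10,1],[0,0,0,0,0,0,1],[0,0,0,0,0,0,1]]'|sed -n '1,4p'; python3 -c "
from h import *
go((.35,-.055,.28),0)
o,p=snap('wrist','t_w',None,1.5)
im=p['image'][:,:,::-1]; cv2.imwrite('pics/t_w2.png',cv2.resize(im[50:200,200:330],None,fx=4,fy=4,interpolation=cv2.INTER_CUBIC))
print([(x['confidence'],x['centre']) for x in spotter.mark_of('lid_edge',p)])"
```

```text
t: 25.15
tool_pos: [0.3482, -0.0529, 0.2537]
tool_rot: [1.859, 1.862, 0.599]
contact_force: [0.5, -0.3, 0.2]
t 25.15 tcp [ 0.3482 -0.0529  0.2537] F [ 0.5 -0.3  0.2] open -0.0005
shift now-axes mm [ -2.2  16.9 -20.2]
yaw of tool y 0.2 z [ 0.5865 -0.0039 -0.8099]
turn [0.6268 0.0046 0.0015] shift in goal axes [ -2.1   1.8 -26.3]
[(0.66, [0.4691, 0.0218, 0.1184])]
```

View pics/t_w.png

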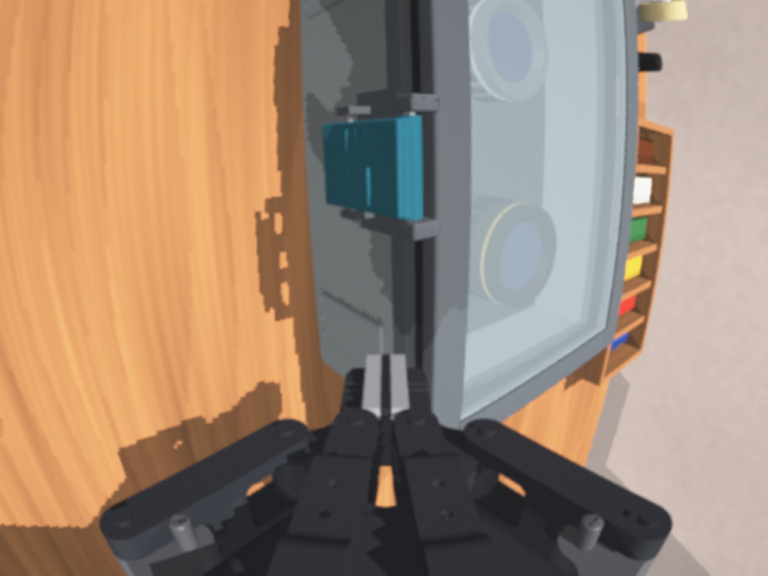

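View pics/t_w2.png

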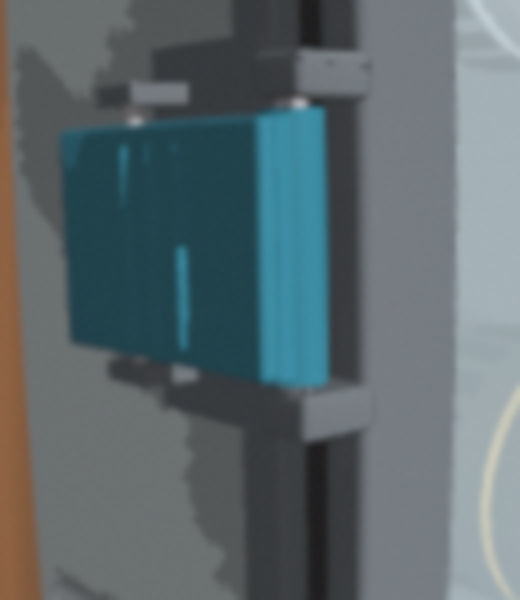

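```bash
python3 - <<'E'
from h import *
p=eyes.get_image("scene");q=eyes.get_image("side")
for nm,pp in(("sc",p),("sd",q)):
    cv2.imwrite(f"pics/u_{nm}.png",cv2.resize(pp["image"][110:230,200:330,::-1] if nm=="sc" else pp["image"][150:260,155:285,::-1],None,fx=6,fy=6,interpolation=cv2.INTER_CUBIC)[:600])
# predicted lid outlines for theta, d (face above hinge), overlay
def lid(th,d,yaw=0.03):
    H=np.array([.6475,.0275,.1055])
    L=np.array([[-.181,-.128,d],[-.181,.128,d],[.0,.128,d],[.0,-.128,d],[-.181,-.128,d]])
    c,s=np.cos(th),np.sin(th)
    X=L.copy(); X[:,0]=L[:,0]*c+L[:,2]*s; X[:,2]=-L[:,0]*s+L[:,2]*c
    cy,sy=np.cos(yaw),np.sin(yaw)
    return np.c_[X[:,0]*cy-X[:,1]*sy,X[:,0]*sy+X[:,1]*cy,X[:,2]]+H
def tri(a,b):
    P=[]
    for pp in(p,q):
        f=fpx(pp);K=np.array([[f,0,pp["cx"]],[0,f,pp["cy"]],[0,0,1]])
        P.append(K@np.c_[R.from_rotvec(pp["rvec"]).as_matrix(),pp["tvec"]])
    X=cv2.triangulatePoints(P[0],P[1],np.array(a,float).reshape(2,1),np.array(b,float).reshape(2,1)); X=(X[:3]/X[3]).ravel()
    e=[np.abs(proj(p,X)[0]-a).max(),np.abs(proj(q,X)[0]-b).max()]
    return X.round(4),np.round(e,1)
print("BR",tri((274.5,204.5),(214.5,167.9)))
print("BL",tri((306.1,148.5),(166.5,221.3)))
print("FR",tri((226.1,182.5),(268.8,184.3)))
E
```

```text
BR (array([ 0.6493, -0.0947,  0.1129]), array([0.1, 0.2]))
BL (array([0.6399, 0.1549, 0.1108]), array([0.2, 0.2]))
FR (array([ 0.4745, -0.1   ,  0.1105]), array([0.4, 0.4]))
```

View pics/u_sc.png

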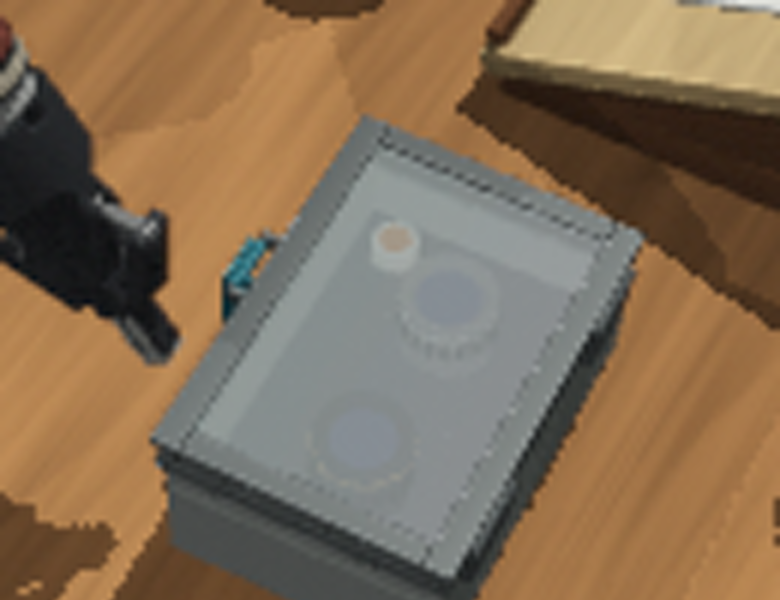

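View pics/u_sd.png

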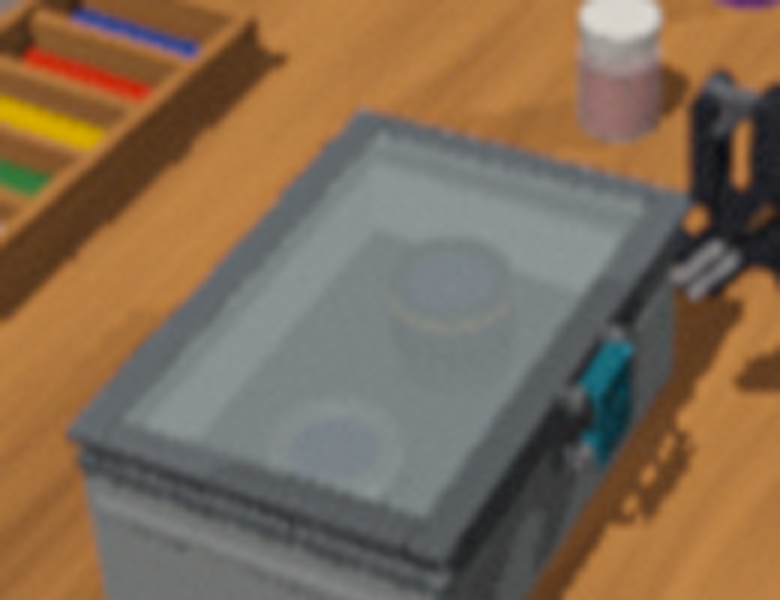

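```bash
python3 - <<'E'
from h import *
p=eyes.get_image("scene");q=eyes.get_image("side")
def tri(a,b):
    a=np.array(a)/6+[200,110]-.42; b=np.array(b)/6+[155,150]-.42
    P=[]
    for pp in(p,q):
        f=fpx(pp);K=np.array([[f,0,pp["cx"]],[0,f,pp["cy"]],[0,0,1]])
        P.append(K@np.c_[R.from_rotvec(pp["rvec"]).as_matrix(),pp["tvec"]])
    X=cv2.triangulatePoints(P[0],P[1],a.reshape(2,1),b.reshape(2,1)); X=(X[:3]/X[3]).ravel()
    return X.round(4),np.abs(proj(p,X)[0]-a).max().round(1)
print("FR",tri((153,438),(688,195)));print("FL",tri((365,117),(428,522)))
print("BR",tri((458,580),(360,112)));print("BL",tri((643,235),(72,432)))
E
```

```text
FR (array([ 0.4744, -0.1043,  0.1156]), np.float64(0.1))
FL (array([0.4705, 0.1421, 0.1248]), np.float64(0.6))
BR (array([ 0.6533, -0.097 ,  0.1089]), np.float64(0.8))
BL (array([0.6411, 0.1551, 0.1097]), np.float64(0.5))
```

The corner triangulation puts the back of the lid at about 0.109 and the front at about 0.118. So it's still unlatched, resting at the start of the seal. I'll press again nearer the front edge for better leverage, adding force in small steps.

```bash
python3 -m crank '[[0.05,0,0,0,0,-20,1],[0.1,0,0,0,5,-25,1],[0.12,0,0,5,12,-25,1],[0.12,0,0,8,22,-10,1],[0.12,0,0,8,28,-5,1],[0.1,0,0,3,25,0,1],[0,0,0,0,8,0,1],[0,0,0,0,0,0,1]]'|sed -n '1,4p'; python3 -c "
from h import *
go((.465,-.03,.296),0)"
```

```text
t: 26.12
tool_pos: [0.407, -0.0278, 0.362]
tool_rot: [2.22, 2.209, -0.011]
contact_force: [0.4, 0.3, 0.1]
t 26.12 tcp [ 0.407  -0.0278  0.362 ] F [0.4 0.3 0.1] open 0.0001
shift now-axes mm [-1.1 57.9 66.2]
yaw of tool y -0.3 z [ 0.0017 -0.0119 -0.9999]
turn [ 0.0017  0.0119 -0.0053] shift in goal axes [-2.2 58.  66. ]
```

```bash
python3 -m crank '[[0.002,0.01,-0.005,-1,16,5,1],[0,0,0,0,18,12,1],[0,0,0,0,15,15,1],[0,0,0,0,6,15,1],[0,0,0,0,0,10,1],[0,0,0,0,0,3,1],[0,0,0,0,0,0,1]]'|sed -n '1,4p'; python3 -c "
from h import *
go((.465,-.03,.296),0)"
```

```text
t: 26.7
tool_pos: [0.4634, -0.0295, 0.3035]
tool_rot: [2.218, 2.216, 0.003]
contact_force: [-0.4, -0.2, 1.2]
t 26.7 tcp [ 0.4634 -0.0295  0.3035] F [-0.4 -0.2  1.2] open 0.0001
shift now-axes mm [-0.5  1.6  7.5]
yaw of tool y -0.04 z [ 0.006  -0.0035 -1.    ]
turn [ 0.006   0.0035 -0.0008] shift in goal axes [-0.5  1.6  7.5]
```

```bash
python3 -m crank '[[0.005,0.003,0,-0.3,1.3,3,1],[0,0,0,0,0,3,1],[0,0,0,0,0,2,1],[0,0,0,0,0,0.5,1]]'|sed -n '1,4p'; python3 -c "
from h import *
go((.465,-.03,.296),0)"
```

```text
t: 27.03
tool_pos: [0.4636, -0.0301, 0.2967]
tool_rot: [2.221, 2.217, 0.004]
contact_force: [-0.0, -0.6, -0.6]
t 27.03 tcp [ 0.4636 -0.0301  0.2967] F [-0.  -0.6 -0.6] open 0.0001
shift now-axes mm [0.1 1.4 0.7]
yaw of tool y -0.1 z [ 0.0044 -0.0012 -1.    ]
turn [ 0.0044  0.0012 -0.0018] shift in goal axes [0.1 1.4 0.7]
```

```bash
python3 -m crank '[[0.004,0.001,-0.001,0,0,1.5,1],[0,0,0,0,0,1.5,1],[0,0,0,0,0,1,1]]'|sed -n '1,4p'
```

```text
t: 27.28
tool_pos: [0.4637, -0.0302, 0.2937]
tool_rot: [2.221, 2.219, 0.002]
contact_force: [-0.4, -0.2, -0.6]
```

```bash
python3 -m crank '[[0,0,0,0,0,1.5,1]]'|sed -n '1,4p'
```

```text
t: 27.37
tool_pos: [0.4638, -0.0302, 0.2924]
tool_rot: [2.22, 2.219, 0.002]
contact_force: [0.4, -0.3, 0.7]
```

```bash
python3 -m crank '[[0,0,0,0,0,1.5,1]]'|sed -n '1,4p'
```

```text
t: 27.45
tool_pos: [0.4639, -0.0302, 0.2912]
tool_rot: [2.22, 2.219, 0.003]
contact_force: [-3.1, 0.6, 9.3]
```

```bash
python3 -m crank '[[0.001,0,0,0,0,1.5,1]]'|sed -n '1,4p'
```

```text
t: 27.53
tool_pos: [0.4642, -0.0302, 0.2911]
tool_rot: [2.22, 2.219, 0.001]
contact_force: [-6.6, 1.7, 12.5]
```

```bash
python3 -c "
from h import *
o=ctrl.get_obs();F=o['contact_force'];M=o['wrist_torque'];Rt,t=wpose(o)
z=-.1734
print(F,M,t, 'dx',(z*F[0]-M[1])/F[2],'dy',(M[0]+z*F[1])/F[2], Rt[:,2])
o,p=snap('wrist','v_w',(130,80,400,300),2.8)
"
```

```text
[-6.55122692  1.66271314 12.46639407] [0.20329323 0.91472753 0.01999689] [ 0.46423334 -0.0301952   0.2910809 ] dx 0.017748132417451087 dy -0.006820033680391173 [ 2.21888741e-03 -8.91757372e-04 -9.99997141e-01]
```

View pics/v_w.png

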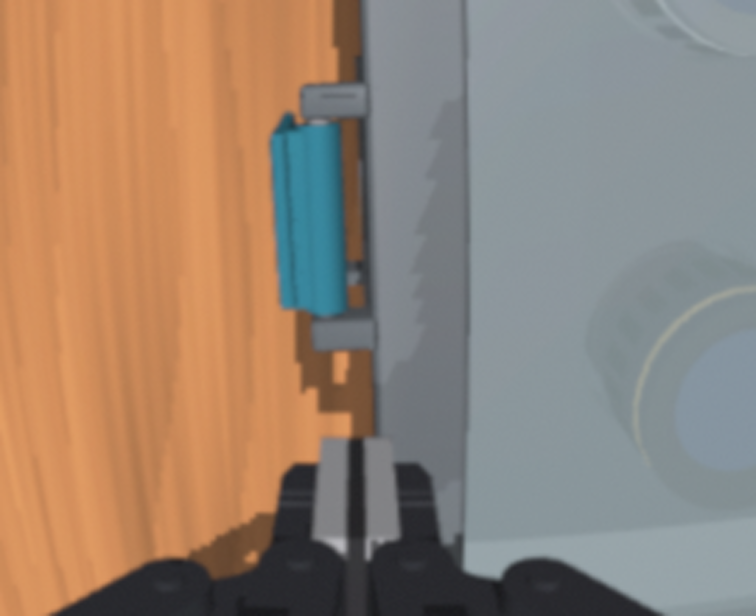

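```bash
python3 -m crank '[[0.003,0,0,0,-1,3.0,1]]'|sed -n '1,4p'
```

```text
t: 27.67
tool_pos: [0.4642, -0.0303, 0.2909]
tool_rot: [2.221, 2.22, 0.001]
contact_force: [-2.3, 1.5, 16.8]
```

```bash
python3 -m crank '[[0.004,0,0,0,-1,3.5,1]]'|sed -n '1,4p'
```

```text
t: 27.75
tool_pos: [0.4644, -0.0303, 0.2909]
tool_rot: [2.221, 2.22, 0.0]
contact_force: [-5.8, 3.8, 17.3]
```

```bash
python3 -m crank '[[0.004,0,0,0,-1,4,1]]'|sed -n '1,4p'
```

```text
t: 27.83
tool_pos: [0.4647, -0.0303, 0.2908]
tool_rot: [2.221, 2.221, -0.0]
contact_force: [-6.8, 2.2, 19.5]
```

```bash
python3 -c "
from h import *
print(ctrl.finger_overhang)
q=eyes.get_image('side')['image'][:,:,::-1]
a=cv2.imread('pics/o_s.png'); b=cv2.resize(q[110:260,150:350],None,fx=4,fy=4)[:600]
cv2.imwrite('pics/w_s.png',np.hstack([a[280:,60:480],b[280:,60:480]])[:, :800])
g=lambda x:cv2.cvtColor(x,cv2.COLOR_BGR2GRAY)
for nm,(x0,y0,x1,y1) in {'clip':(395,380,450,470),'FLcorner':(270,490,350,570),'lidfront':(150,440,330,560),'leftbackcorner':(60,430,140,500),'lensb':(190,410,290,500)}.items():
    T=g(a)[y0:y1,x0:x1]; S=g(b)[y0-30:y1+30,x0-30:x1+30]
    r=cv2.matchTemplate(S,T,cv2.TM_CCOEFF_NORMED); m=cv2.minMaxLoc(r); print(nm,m[1],(np.array(m[3])-30)/4)
"
```

```text
0.1734
clip 0.9793970584869385 [0. 0.]
FLcorner 0.9961469769477844 [0. 0.]
lidfront 0.9947450757026672 [0. 0.]
leftbackcorner 0.9978466033935547 [0. 0.]
lensb 0.990919828414917 [0.   0.25]
```

View pics/w_s.png

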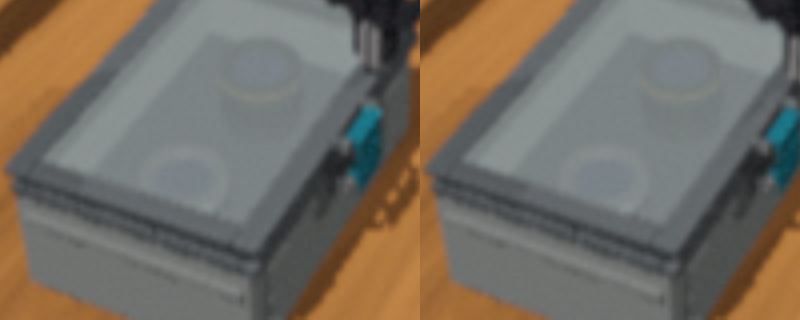

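```bash
python3 -m crank '[[0,0,0,0,0,-3,1],[0,0,0,0,0,-8,1],[0,0,0,0,15,-2,1],[0,0,0,0,30,0,1],[0,0,0,0,35,0,1],[0,0,0,0,35,0,1],[0,0,0,0,25,0,1],[0,0,0,0,8,0,1]]'|sed -n '1,4p'; python3 -m crank '[[0,0,0,0,0,0,1],[0,0,0,0,0,0,1]]'|sed -n '1,4p'; python3 -c "
from h import *
go((.625,-.03,.296),0)"
```

```text
t: 28.55
tool_pos: [0.6177, -0.03, 0.3074]
tool_rot: [2.219, 2.218, 0.002]
contact_force: [-0.0, 0.2, 0.6]
t: 28.72
tool_pos: [0.6187, -0.03, 0.3068]
tool_rot: [2.22, 2.22, 0.0]
contact_force: [-0.1, 0.9, -0.7]
t 28.72 tcp [ 0.6187 -0.03    0.3068] F [-0.1  0.9 -0.7] open 0.0
shift now-axes mm [ 0.1  6.3 10.8]
yaw of tool y -0.0 z [ 0.002  -0.0017 -1.    ]
turn [ 0.002   0.0017 -0.    ] shift in goal axes [ 0.   6.3 10.8]
```

```bash
python3 -m crank '[[0.002,0.001,0,0,5,3,1],[0,0,0,0,0,3,1],[0,0,0,0,0,3,1],[0,0,0,0,0,2,1]]'|sed -n '1,4p'
```

```text
t: 29.05
tool_pos: [0.6206, -0.03, 0.2949]
tool_rot: [-2.221, -2.22, 0.003]
contact_force: [-0.1, 0.3, -0.0]
```

```bash
python3 -m crank '[[0,0,0,0,0,1.5,1],[0,0,0,0,0,1,1]]'|sed -n '1,4p'
```

```text
t: 29.22
tool_pos: [0.6194, -0.0299, 0.2914]
tool_rot: [-2.22, -2.219, 0.005]
contact_force: [-0.2, -0.1, 0.6]
```

```bash
python3 -m crank '[[0,0,0,0,0,1,1],[0,0,0,0,0,1,1]]'|sed -n '1,4p'
```

```text
t: 29.38
tool_pos: [0.6188, -0.0299, 0.2891]
tool_rot: [-2.22, -2.219, 0.005]
contact_force: [0.4, -0.6, -0.4]
```

```bash
python3 -m crank '[[0,0,0,0,0,1,1]]'|sed -n '1,4p'
```

```text
t: 29.47
tool_pos: [0.6188, -0.0299, 0.2881]
tool_rot: [-2.22, -2.219, 0.005]
contact_force: [0.4, 0.7, 0.6]
```

```bash
python3 -m crank '[[-0.005,0,0,0,1,1,1],[0,0,0,0,0,1,1]]'|sed -n '1,4p'
```

```text
t: 29.63
tool_pos: [0.6197, -0.0299, 0.2873]
tool_rot: [-2.222, -2.221, 0.001]
contact_force: [-3.8, 0.3, 7.1]
```

```bash
python3 -m crank '[[0,0,0,0,0,1,1]]'|sed -n '1,4p'
```

```text
t: 29.72
tool_pos: [0.6199, -0.0299, 0.2874]
tool_rot: [-2.222, -2.221, 0.001]
contact_force: [-3.1, 0.5, 5.5]
```

```bash
python3 -m crank '[[0,0,0,0,0,1,1]]'|sed -n '1,4p'
```

```text
t: 29.8
tool_pos: [0.6199, -0.0299, 0.2874]
tool_rot: [-2.221, -2.221, 0.002]
contact_force: [-3.6, -0.0, 5.3]
```

```bash
python3 -m crank '[[0,0,0,0,0,1,1]]'|sed -n '1,4p'
```

```text
t: 29.88
tool_pos: [0.62, -0.0299, 0.2873]
tool_rot: [-2.221, -2.221, 0.002]
contact_force: [-3.8, 0.3, 5.4]
```

```bash
python3 -m crank '[[0,0,0,0,0,-4,1],[0,0,0,0,6,-3,1],[0,0,0,0,7,0,1],[0,0,0,0,5,0,1],[0,0,0,0,0,0,1],[0,0,0,0,0,0,1]]'|sed -n '1,4p';python3 -c "
from h import *
go((.638,-.03,.29),0)
snap('wrist','x_w',(130,80,400,300),2.8)"
```

```text
t: 30.38
tool_pos: [0.6409, -0.03, 0.2951]
tool_rot: [2.22, 2.22, 0.001]
contact_force: [0.2, 0.7, 0.3]
t 30.38 tcp [ 0.6409 -0.03    0.2951] F [0.2 0.7 0.3] open -0.0002
shift now-axes mm [-0.  -2.9  5.1]
yaw of tool y -0.01 z [ 2.1e-03 -9.0e-04 -1.0e+00]
turn [ 0.0021  0.0009 -0.0003] shift in goal axes [-0.  -2.9  5.1]
```

View pics/x_w.png

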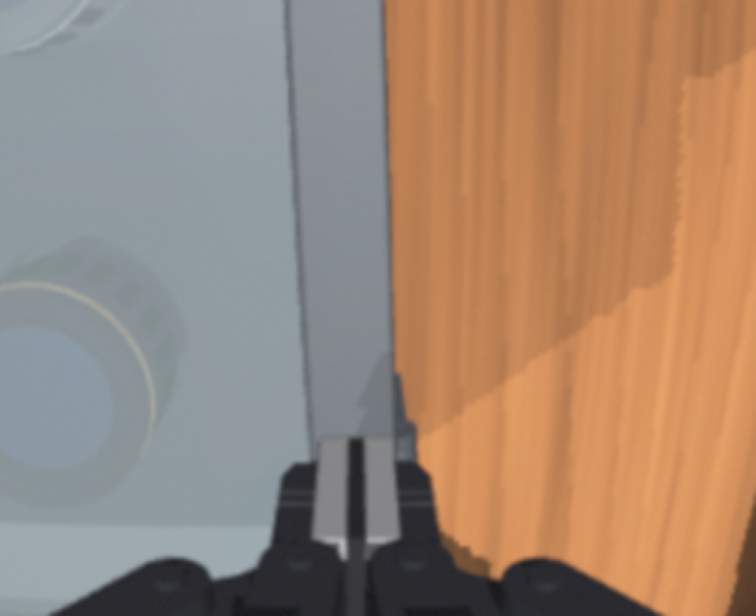

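Directly over the rear frame bar now, so I'll touch it lightly.

```bash
python3 -m crank '[[0.001,0.001,0,0,-1,2,1],[0,0,0,0,0,2,1],[0,0,0,0,0,1,1]]'|sed -n '1,4p'
```

```text
t: 30.68
tool_pos: [0.6396, -0.0299, 0.2893]
tool_rot: [-2.222, -2.221, -0.001]
contact_force: [0.2, 0.7, 1.0]
```

```bash
python3 -m crank '[[0,0,0,0,0,1.2,1]]'|sed -n '1,4p'
```

```text
t: 30.77
tool_pos: [0.6394, -0.0299, 0.2876]
tool_rot: [-2.221, -2.221, -0.0]
contact_force: [-1.0, -1.0, 0.4]
```

```bash
python3 -m crank '[[0,0,0,0,0,1.2,1]]'|sed -n '1,4p'
```

```text
t: 30.85
tool_pos: [0.6394, -0.0299, 0.2868]
tool_rot: [-2.221, -2.221, -0.0]
contact_force: [-3.2, 0.5, 8.5]
```

```bash
python3 -m crank '[[0,0,0,0,0,1,1]]'|sed -n '1,4p'
```

```text
t: 30.93
tool_pos: [0.6394, -0.0299, 0.2868]
tool_rot: [-2.221, -2.221, -0.0]
contact_force: [-2.4, 0.3, 6.7]
```

```bash
python3 -m crank '[[0,0,0,0,0,1,1]]'|sed -n '1,4p'
```

```text
t: 31.02
tool_pos: [0.6394, -0.0299, 0.2868]
tool_rot: [-2.221, -2.221, 0.0]
contact_force: [-3.5, 0.9, 5.2]
```

The touch probe gives front face 0.1178 and rear bar 0.1134, so the lid sits at θ≈0.027. That's above the latched range, but it didn't move under 19 N. I won't press harder blind, so I'll look along the front at the clip and bar first.

```bash
python3 -m crank '[[0,0,0,0,0,-5,1],[0,0,0,5,-10,-20,1],[0,0,0,12,-30,-25,1],[0,0,0,16,-40,-10,1],[0,0,0,18,-41,0,1],[0,0,0,18,-41,0,1],[0,0,0,18,-41,0,1],[0,0,0,18,-35,0,1]]'|sed -n '1,4p'; python3 -m crank '[[0,-0.115,0,10,-15,0,1],[0,-0.115,0,0,-2,0,1],[0,-0.115,0,0,0,0,1],[0,-0.115,0,0,0,0,1],[0,-0.115,0,0,0,0,1],[0,-0.115,0,0,0,0,1],[0,0,0,0,0,0,1]]'|sed -n '1,4p'; python3 -c "
from h import *
go((.39,.077,.218))"
```

```text
t: 31.68
tool_pos: [0.4084, 0.0708, 0.3496]
tool_rot: [2.227, 2.211, 0.006]
contact_force: [-0.2, 0.5, 0.5]
t: 32.27
tool_pos: [0.3827, 0.0837, 0.3509]
tool_rot: [1.807, 1.791, -0.662]
contact_force: [-0.0, 0.6, -0.3]
t 32.27 tcp [0.3827 0.0837 0.3509] F [-0.   0.6 -0.3] open -0.0002
shift now-axes mm [ 82.5   5.2 104.5]
yaw of tool y -0.16 z [ 0.0101 -0.6583 -0.7527]
```

```bash
python3 -m crank '[[0,0,0,14,1,18,1],[0,0,0,20,1,25,1],[0,0,0,20,1,25,1],[0,0,0,14,1,18,1],[0,0,0,6,0,6,1],[0,0,0,0,0,0,1],[0,0,0,0,0,0,1]]'|sed -n '1,4p'; python3 -c "
from h import *
go((.39,.077,.218))
o,p=snap('wrist','y_w',None,1.5)
im=p['image'][:,:,::-1];np.save('y.npy',im)"
```

```text
t: 32.85
tool_pos: [0.3905, 0.0801, 0.2331]
tool_rot: [1.823, 1.797, -0.636]
contact_force: [0.8, -0.6, -0.4]
t 32.85 tcp [0.3905 0.0801 0.2331] F [ 0.8 -0.6 -0.4] open -0.0001
shift now-axes mm [ 7.3 -0.9 13.6]
yaw of tool y -0.3 z [ 0.0163 -0.6418 -0.7667]
```

View pics/y_w.png

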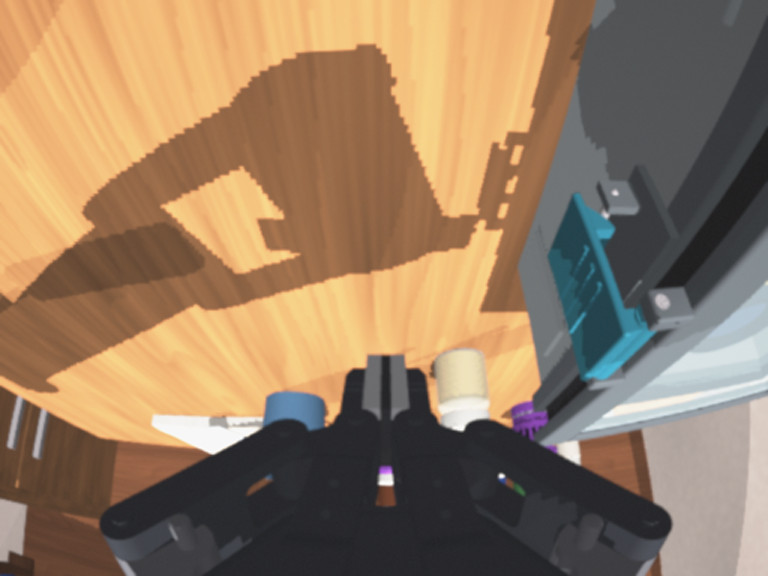

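```bash
python3 -c "
import numpy as np,cv2
im=np.load('y.npy');cv2.imwrite('pics/y2.png',cv2.resize(im[105:265,345:480],None,fx=3.7,fy=3.7,interpolation=cv2.INTER_CUBIC))"
```

```text
(no output)
```

View pics/y2.png

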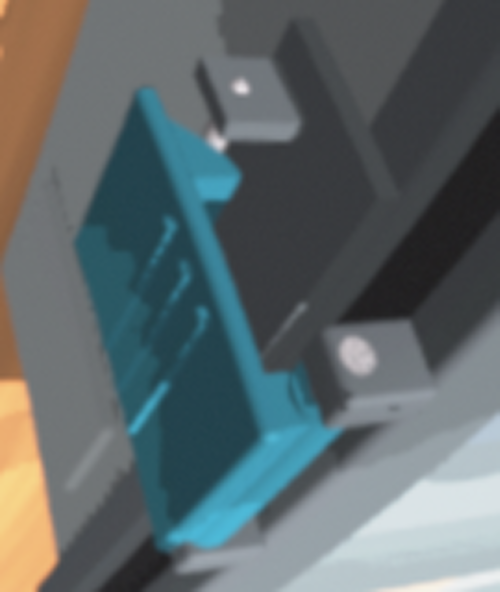

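```bash
python3 - <<'E'
from h import *
o=ctrl.get_obs(); p=eyes.get_image("wrist"); Rt,t=wpose(o); M=p["mount"]; f=fpx(p)
def ray(u,v):
    d=np.array([u-p["cx"],v-p["cy"]]); r=np.linalg.norm(d); th=r/f
    c=np.r_[np.sin(th)*d/r,np.cos(th)]
    return Rt@(M[:3,3])+t, Rt@(M[:3,:3]@c)
def aty(cx,cy,y):
    u,v=345+(cx+.5)/3.7-.5,105+(cy+.5)/3.7-.5
    a,d=ray(u,v); s=(y-a[1])/d[1]; return (a+s*d).round(4)
print("cam",(Rt@M[:3,3]+t).round(3))
yc=.0232
for n,c,dy in [("clip bottom",(145,92),.016),("hook apex",(240,178),.016),("hook catch root",(203,205),.016),("clip top near",(268,437),.016),("bar at clip end",(215,142),.018),("bar end cap",(240,88),.025),("lid bracket pin",(357,355),.022),("lid bracket top corner",(433,385),.022)]:
    print(n,aty(*c,yc+dy))
E
```

```text
cam [0.393 0.124 0.156]
clip bottom [0.4481 0.0392 0.076 ]
hook apex [0.4562 0.0392 0.0882]
hook catch root [0.4502 0.0392 0.092 ]
clip top near [0.4493 0.0392 0.1189]
bar at clip end [0.4533 0.0412 0.0849]
bar end cap [0.4541 0.0482 0.0833]
lid bracket pin [0.4582 0.0452 0.1139]
lid bracket top corner [0.4665 0.0452 0.1175]
```

```bash
python3 - <<'E'
from h import *
for n in("scene","side"):
    p=eyes.get_image(n)
    for q in("drying_can","lens_b"):
        print(n,q,"look",[(x['confidence'],x['centre']) for x in spotter.look_for(q,p)][:5],"\n   mark",[(x['confidence'],x['centre']) for x in spotter.mark_of(q,p)][:5])
    im=p["image"][:,:,::-1]
    c=(110,230,200,330) if n=="scene" else (150,265,150,290)
    im=im[c[0]:c[1],c[2]:c[3]]
    cv2.imwrite(f"pics/z_{n}.png",cv2.resize(im,None,fx=5.5,fy=5.2,interpolation=cv2.INTER_CUBIC)[:600,:800])
print(ctrl.get_obs()["t"])
E
```

```text
scene drying_can look [] 
   mark []
scene lens_b look [(0.67, [0.4057, -0.5139, 0.0686]), (0.62, [0.5934, -0.4565, 0.0644]), (0.56, [0.406, -0.3501, 0.0649])] 
   mark [(0.85, [0.4001, -0.5115, 0.0026]), (0.76, [0.3975, -0.3405, 0.0017]), (0.64, [0.5886, -0.4537, 0.0015])]
side drying_can look [] 
   mark [(0.54, [0.6482, 0.0296, 0.1068])]
side lens_b look [(0.55, [0.399, -0.5098, 0.0668]), (0.49, [0.5851, -0.4361, 0.0578])] 
   mark [(0.8, [0.5914, -0.4549, -0.0022]), (0.67, [0.3938, -0.5131, -0.0006])]
33.45
```

View pics/z_side.png

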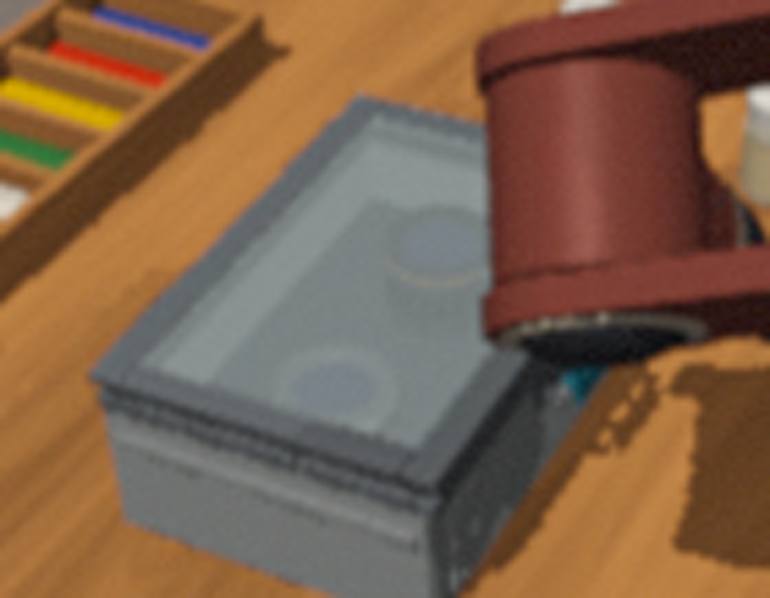

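```bash
python3 -m crank '[[0,0,0,-14,0,-18,1],[0,0.05,0,-20,0,-25,1],[0,0.11,0,-22,0,-25,1],[0,0.115,0,-20,5,-18,1],[0,0.115,0,-15,12,-8,1],[0,0.115,0,-15,18,0,1],[0,0.115,0,-15,15,0,1],[0,0.06,0,-10,8,0,1]]'|sed -n '1,4p'; python3 -c "
from h import *
go((.464,-.03,.296),0)"
```

```text
t: 34.12
tool_pos: [0.4446, 0.0222, 0.3743]
tool_rot: [2.205, 2.221, 0.042]
contact_force: [-0.5, 0.1, -0.4]
t 34.12 tcp [0.4446 0.0222 0.3743] F [-0.5  0.1 -0.4] open -0.0001
shift now-axes mm [-53.1  16.9  78.2]
yaw of tool y 0.4 z [ 0.0272  0.0106 -0.9996]
turn [ 0.0272 -0.0105  0.0071] shift in goal axes [-52.2  19.4  78.3]
```

```bash
python3 -m crank '[[0.027,-0.01,0.007,-12,5,8,1],[0,0,0,-16,6,16,1],[0,0,0,-14,5,20,1],[0,0,0,-8,2,18,1],[0,0,0,-2,1,8,1],[0,0,0,0,0,2,1],[0,0,0,0,0,0,1]]'|sed -n '1,4p'; python3 -c "
from h import *
go((.464,-.03,.294),0)"
```

```text
t: 34.7
tool_pos: [0.4672, -0.0357, 0.3035]
tool_rot: [2.226, 2.212, 0.007]
contact_force: [0.9, -0.5, 0.5]
t 34.7 tcp [ 0.4672 -0.0357  0.3035] F [ 0.9 -0.5  0.5] open 0.0002
shift now-axes mm [ 5.7 -3.3  9.5]
yaw of tool y -0.35 z [ 0.0055  0.0012 -1.    ]
turn [ 0.0055 -0.0012 -0.0061] shift in goal axes [ 5.7 -3.2  9.5]
```

```bash
python3 -m crank '[[0.005,-0.001,-0.006,4,-2,3,1],[0,0,0,0,0,3,1],[0,0,0,0,0,2,1],[0,0,0,0,0,1,1],[0,0,0,0,0,0,1]]'|sed -n '1,4p'; python3 -c "
from h import *
go((.464,-.03,.292),0)"
```

```text
t: 35.12
tool_pos: [0.4654, -0.0292, 0.297]
tool_rot: [2.214, 2.223, 0.005]
contact_force: [1.1, 0.5, -0.8]
t 35.12 tcp [ 0.4654 -0.0292  0.297 ] F [ 1.1  0.5 -0.8] open -0.0002
shift now-axes mm [-0.8 -1.5  5. ]
yaw of tool y 0.24 z [ 4.8e-03 -6.0e-04 -1.0e+00]
turn [0.0048 0.0006 0.0042] shift in goal axes [-0.8 -1.4  5. ]
```

```bash
python3 -m crank '[[0.004,0,0.003,0,-0.5,2,1],[0,0,0,0,0,2,1],[0,0,0,0,0,1,1]]'|sed -n '1,4p'
```

```text
t: 35.37
tool_pos: [0.4653, -0.0288, 0.293]
tool_rot: [2.217, 2.221, 0.002]
contact_force: [-0.4, 0.1, 0.0]
```

```bash
python3 -m crank '[[0,0,0,0,-0.5,1.2,1],[0,0,0,0,-0.8,1.5,1]]'|sed -n '1,4p'
```

```text
t: 35.53
tool_pos: [0.4644, -0.0289, 0.2911]
tool_rot: [2.217, 2.22, 0.004]
contact_force: [-1.0, 1.5, 9.1]
```

```bash
python3 -m crank '[[0.001,0,0,0,-1.5,2.5,1]]'|sed -n '1,4p'
```

```text
t: 35.62
tool_pos: [0.4639, -0.029, 0.2908]
tool_rot: [2.215, 2.219, 0.007]
contact_force: [-0.6, 3.3, 14.0]
```

```bash
python3 -m crank '[[0.003,0,0,0,-1.8,3.2,1]]'|sed -n '1,4p'
```

```text
t: 35.7
tool_pos: [0.4635, -0.0291, 0.2908]
tool_rot: [2.215, 2.217, 0.011]
contact_force: [-1.8, 3.8, 14.6]
```

```bash
python3 -m crank '[[0.008,0,0,0,-1,3.6,1]]'|sed -n '1,4p'
```

```text
t: 35.78
tool_pos: [0.4639, -0.0291, 0.2908]
tool_rot: [2.216, 2.218, 0.008]
contact_force: [-2.4, 1.4, 15.0]
```

```bash
python3 -m crank '[[0.007,0,0,0,-1.2,4.0,1]]'|sed -n '1,4p'
```

```text
t: 35.87
tool_pos: [0.4643, -0.0292, 0.2908]
tool_rot: [2.217, 2.219, 0.007]
contact_force: [-4.2, 2.3, 16.3]
```

```bash
python3 -m crank '[[0.006,0,0,0,-1.5,4.2,1]]'|sed -n '1,4p'
```

```text
t: 35.95
tool_pos: [0.4644, -0.0292, 0.2907]
tool_rot: [2.217, 2.22, 0.007]
contact_force: [-3.6, 3.5, 17.3]
```

```bash
python3 -m crank '[[0.006,0,0,0,-1.6,4.6,1]]'|sed -n '1,4p'
```

```text
t: 36.03
tool_pos: [0.4644, -0.0293, 0.2907]
tool_rot: [2.218, 2.22, 0.007]
contact_force: [-4.3, 3.3, 19.2]
```

```bash
python3 -m crank '[[0.006,0,0,0,-1.6,4.9,1]]'|sed -n '1,4p'
```

```text
t: 36.12
tool_pos: [0.4645, -0.0293, 0.2905]
tool_rot: [2.218, 2.22, 0.006]
contact_force: [-5.4, 3.1, 8.9]
```

```bash
python3 -m crank '[[0.006,0,0,0,-1.6,5.1,1]]'|sed -n '1,4p'
```

```text
t: 36.2
tool_pos: [0.4645, -0.0294, 0.2893]
tool_rot: [2.218, 2.22, 0.007]
contact_force: [-1.8, 2.9, 17.4]
```

The force dipped from 19 to 9 N and the lid dropped about 1.4 mm, which looks like the snap. Backing off at once.

```bash
python3 -m crank '[[0,0,0,0,0,-1,1],[0,0,0,0,0,-3,1],[0,0,0,0,0,-8,1],[0,0,0,0,0,-10,1],[0,0,0,0,0,0,1]]'|sed -n '1,4p'; python3 -c "
from h import *
go((.464,-.03,.292),0)
q=eyes.get_image('side')['image'][:,:,::-1]
a=cv2.imread('pics/o_s.png'); b=cv2.resize(q[110:260,150:350],None,fx=4,fy=4)[:600]
g=lambda x:cv2.cvtColor(x,cv2.COLOR_BGR2GRAY)
for nm,(x0,y0,x1,y1) in {'clip':(395,380,450,470),'FLcorner':(270,490,350,570),'lidfront':(150,440,330,560),'leftbackcorner':(60,430,140,500)}.items():
    T=g(a)[y0:y1,x0:x1]; S=g(b)[y0-30:y1+30,x0-30:x1+30]
    r=cv2.matchTemplate(S,T,cv2.TM_CCOEFF_NORMED); m=cv2.minMaxLoc(r); print(nm,m[1],(np.array(m[3])-30)/4)
"
```

```text
t: 36.62
tool_pos: [0.4648, -0.0296, 0.3147]
tool_rot: [2.217, 2.218, 0.009]
contact_force: [1.3, 0.4, -0.2]
t 36.62 tcp [ 0.4648 -0.0296  0.3147] F [ 1.3  0.4 -0.2] open 0.0003
shift now-axes mm [-0.3 -1.  22.6]
yaw of tool y 0.04 z [ 7.8e-03 -1.0e-04 -1.0e+00]
turn [0.0078 0.0001 0.0007] shift in goal axes [-0.4 -0.8 22.7]
clip 0.9941424131393433 [0. 0.]
FLcorner 0.9980901479721069 [0. 0.]
lidfront 0.9984657168388367 [0. 0.]
leftbackcorner 0.9952383637428284 [0. 0.]
```

```bash
python3 -m crank '[[0.008,0,0,0,4,5,1],[0,0,0,0,2,6,1],[0,0,0,0,1,5,1],[0,0,0,0,0,3,1],[0,0,0,0,0,0,1]]'|sed -n '1,4p'; python3 -c "
from h import *
go((.472,-.03,.292),0)"
```

```text
t: 37.08
tool_pos: [0.4719, -0.0296, 0.2914]
tool_rot: [-2.219, -2.22, 0.004]
contact_force: [-0.1, -0.1, 3.3]
t 37.08 tcp [ 0.4719 -0.0296  0.2914] F [-0.1 -0.1  3.3] open 0.0
shift now-axes mm [-0.4  0.1 -0.6]
yaw of tool y 0.03 z [-4.e-03  5.e-04 -1.e+00]
turn [-0.004  -0.0005  0.0005] shift in goal axes [-0.4  0.1 -0.6]
```

```bash
python3 -m crank '[[0,0,0,0,0,-8,1],[0,0,0,10,-15,-25,1],[0,-0.05,0,20,-20,-20,1],[0,-0.11,0,25,-20,-8,1],[0,-0.115,0,22,-18,5,1],[0,-0.115,0,18,-12,8,1],[0,-0.115,0,14,-5,8,1],[0,-0.115,0,10,0,10,1]]'|sed -n '1,4p'; python3 -c "
from h import *
go((.3905,.080,.233))"
```

```text
t: 37.75
tool_pos: [0.3801, 0.0766, 0.3134]
tool_rot: [1.863, 1.838, -0.607]
contact_force: [0.2, 0.2, -0.1]
t 37.75 tcp [0.3801 0.0766 0.3134] F [ 0.2  0.2 -0.1] open 0.0
shift now-axes mm [51.   9.5 62.5]
yaw of tool y -0.54 z [ 0.0035 -0.5981 -0.8014]
```

```bash
python3 -m crank '[[0,-0.04,0,14,3,16,1],[0,-0.03,0,16,3,20,1],[0,0,0,14,2,18,1],[0,0,0,6,1,8,1],[0,0,0,0,0,0,1],[0,0,0,0,0,0,1]]'|sed -n '1,4p'; python3 - <<'E'
from h import *
go((.3905,.08,.233))
o,p=snap('wrist','aa_w',(330,90,500,270),3.3)
cv2.imwrite('pics/aa_raw.png',p['image'][:,:,::-1]); np.save('aa.npy',np.r_[o['tool_pos'],o['tool_rot']])
E
```

```text
t: 38.25
tool_pos: [0.3889, 0.0789, 0.2319]
tool_rot: [1.807, 1.793, -0.666]
contact_force: [0.0, 0.7, 1.2]
t 38.25 tcp [0.3889 0.0789 0.2319] F [0.  0.7 1.2] open -0.0001
shift now-axes mm [ 0.1  1.6 -1.5]
yaw of tool y -0.2 z [ 0.0073 -0.6584 -0.7527]
```

View pics/aa_w.png

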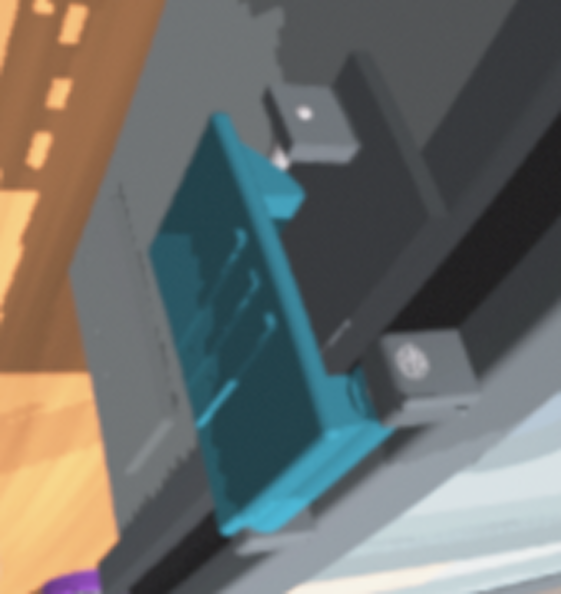

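Same state: the bar is still on the hook's ramp, so the clip isn't over yet. What I saw was only the hook starting to slide at about 19 N, and I backed off too early. I'll press again and keep following down once it moves.

```bash
python3 -m crank '[[0,0,0,-14,0,-18,1],[0,0.05,0,-20,0,-25,1],[0,0.11,0,-22,0,-25,1],[0,0.115,0,-20,5,-18,1],[0,0.115,0,-18,12,-5,1],[0,0.115,0,-18,18,8,1],[0,0.115,0,-18,16,10,1],[0,0.07,0,-15,10,10,1]]'|sed -n '1,4p'; python3 -c "
from h import *
go((.466,-.03,.296),0)"
```

```text
t: 38.97
tool_pos: [0.4499, 0.0024, 0.3661]
tool_rot: [2.19, 2.206, 0.049]
contact_force: [-0.2, 0.3, -0.6]
t 38.97 tcp [0.4499 0.0024 0.3661] F [-0.2  0.3 -0.6] open 0.0004
shift now-axes mm [-32.4  12.6  70.8]
yaw of tool y 0.41 z [ 4.54e-02 -6.00e-04 -9.99e-01]
turn [0.0454 0.0008 0.0071] shift in goal axes [-32.4  16.1  70.1]
```

```bash
python3 -m crank '[[0.043,0,0.006,-9,4,8,1],[0,0,0,-10,4,16,1],[0,0,0,-7,3,20,1],[0,0,0,-2,1,16,1],[0,0,0,0,0,6,1],[0,0,0,0,0,0,1],[0,0,0,0,0,0,1]]'|sed -n '1,4p'; python3 -c "
from h import *
go((.466,-.03,.294),0)"
```

```text
t: 39.55
tool_pos: [0.4669, -0.034, 0.3138]
tool_rot: [2.215, 2.198, 0.022]
contact_force: [-0.4, -0.7, -0.6]
t 39.55 tcp [ 0.4669 -0.034   0.3138] F [-0.4 -0.7 -0.6] open -0.0003
shift now-axes mm [ 4.1 -1.4 19.8]
yaw of tool y -0.44 z [ 0.0251 -0.0048 -0.9997]
turn [ 0.0251  0.0047 -0.0077] shift in goal axes [ 4.  -0.9 19.8]
```

```bash
python3 -m crank '[[0.02,0.004,-0.006,3,-0.5,6,1],[0.003,0,0,0,0,6,1],[0,0,0,0,0,4,1],[0,0,0,0,0,2,1],[0,0,0,0,0,0,1]]'|sed -n '1,4p'; python3 -c "
from h import *
go((.466,-.03,.294),0)"
```

```text
t: 39.97
tool_pos: [0.4674, -0.0297, 0.2991]
tool_rot: [2.215, 2.218, 0.006]
contact_force: [0.3, -0.2, -0.8]
t 39.97 tcp [ 0.4674 -0.0297  0.2991] F [ 0.3 -0.2 -0.8] open -0.0003
shift now-axes mm [-0.3 -1.4  5.1]
yaw of tool y 0.09 z [ 0.0073 -0.002  -1.    ]
turn [0.0073 0.002  0.0016] shift in goal axes [-0.3 -1.4  5.1]
```

```bash
python3 -m crank '[[0.007,0.002,0.001,0,-1,2.5,1],[0,0,0,0,0,2,1],[0,0,0,0,0,1.5,1],[0,0,0,0,-0.3,1.2,1]]'|sed -n '1,4p'
```

```text
t: 40.3
tool_pos: [0.4662, -0.0295, 0.2916]
tool_rot: [2.22, 2.223, 0.0]
contact_force: [-0.5, 0.2, -0.6]
```

```bash
python3 -m crank '[[0,0,0,0,-0.8,1.5,1],[0.002,0,0,0,-1,2,1]]'|sed -n '1,4p'
```

```text
t: 40.47
tool_pos: [0.4657, -0.0296, 0.2912]
tool_rot: [2.219, 2.221, 0.004]
contact_force: [-1.4, 2.2, 10.3]
```

```bash
python3 -m crank '[[0.004,0,0,0,-1.2,3,1]]'|sed -n '1,4p'
```

```text
t: 40.55
tool_pos: [0.4657, -0.0296, 0.2911]
tool_rot: [2.219, 2.221, 0.005]
contact_force: [-2.3, 2.7, 14.5]
```

```bash
python3 -m crank '[[0.005,0,0,0,-1.3,3.6,1]]'|sed -n '1,4p'
```

```text
t: 40.63
tool_pos: [0.4657, -0.0296, 0.2911]
tool_rot: [2.219, 2.221, 0.005]
contact_force: [-3.6, 2.4, 15.4]
```

```bash
python3 -m crank '[[0.005,0,0,0,-1.5,4.2,1]]'|sed -n '1,4p'
```

```text
t: 40.72
tool_pos: [0.4657, -0.0297, 0.291]
tool_rot: [2.219, 2.221, 0.005]
contact_force: [-4.8, 3.8, 18.3]
```

```bash
python3 -m crank '[[0.006,0,0,0,-1.5,4.6,1]]'|sed -n '1,4p'
```

```text
t: 40.8
tool_pos: [0.4658, -0.0297, 0.2908]
tool_rot: [2.219, 2.221, 0.005]
contact_force: [-4.9, 3.5, 18.9]
```

```bash
python3 -m crank '[[0.006,0,0,0,-1.6,4.9,1]]'|sed -n '1,4p'
```

```text
t: 40.88
tool_pos: [0.4659, -0.0298, 0.2907]
tool_rot: [2.22, 2.222, 0.005]
contact_force: [-5.3, 3.2, 19.5]
```

```bash
python3 -m crank '[[0.006,0,0,0,-1.7,5.0,1]]'|sed -n '1,4p'
```

```text
t: 40.97
tool_pos: [0.4659, -0.0298, 0.2907]
tool_rot: [2.22, 2.222, 0.005]
contact_force: [-5.9, 3.7, 20.4]
```

```bash
python3 -m crank '[[0.007,0,0,0,-2.0,5.0,1]]'|sed -n '1,4p'
```

```text
t: 41.05
tool_pos: [0.4658, -0.0298, 0.2906]
tool_rot: [2.22, 2.222, 0.005]
contact_force: [-2.1, 2.9, 16.6]
```

```bash
python3 -m crank '[[0.006,0,0,0,-1.7,4.8,1]]'|sed -n '1,4p'
```

```text
t: 41.13
tool_pos: [0.4658, -0.0298, 0.2906]
tool_rot: [2.219, 2.222, 0.005]
contact_force: [-4.4, 2.5, 16.9]
```

```bash
python3 -m crank '[[0.006,0,0,0,-1.7,5.1,1]]'|sed -n '1,4p'
```

```text
t: 41.22
tool_pos: [0.4657, -0.0299, 0.2896]
tool_rot: [2.219, 2.222, 0.005]
contact_force: [-2.0, 1.8, 11.7]
```

```bash
python3 -m crank '[[0.006,0,0,0,-1.7,5.2,1]]'|sed -n '1,4p'
```

```text
t: 41.3
tool_pos: [0.4656, -0.0299, 0.2883]
tool_rot: [2.219, 2.222, 0.006]
contact_force: [-1.1, 4.3, 13.8]
```

```bash
python3 -m crank '[[0.005,0,0,0,-1.5,4.6,1]]'|sed -n '1,4p'
```

```text
t: 41.38
tool_pos: [0.4656, -0.0299, 0.2876]
tool_rot: [2.219, 2.222, 0.006]
contact_force: [-3.4, 2.9, 15.3]
```

```bash
python3 -m crank '[[0.005,0,0,0,-1.5,4.6,1]]'|sed -n '1,4p'
```

```text
t: 41.47
tool_pos: [0.4656, -0.0299, 0.287]
tool_rot: [2.219, 2.222, 0.006]
contact_force: [-3.5, 2.8, 14.5]
```

```bash
python3 -m crank '[[0.005,0,0,0,-1.5,4.6,1]]'|sed -n '1,4p'
```

```text
t: 41.55
tool_pos: [0.4655, -0.03, 0.2863]
tool_rot: [2.219, 2.222, 0.007]
contact_force: [-2.5, 2.3, 12.8]
```

```bash
python3 -m crank '[[0.005,0,0,0,-1.5,4.6,1]]'|sed -n '1,4p'
```

```text
t: 41.63
tool_pos: [0.4654, -0.03, 0.2855]
tool_rot: [2.219, 2.222, 0.007]
contact_force: [-2.7, 1.8, 13.5]
```

```bash
python3 -m crank '[[0.005,0,0,0,-1.5,4.6,1]]'|sed -n '1,4p'
```

```text
t: 41.72
tool_pos: [0.4653, -0.03, 0.2844]
tool_rot: [2.219, 2.222, 0.007]
contact_force: [-1.3, 1.6, 9.4]
```

```bash
python3 -m crank '[[0.005,0,0,0,-1.2,3.6,1]]'|sed -n '1,4p'
```

```text
t: 41.8
tool_pos: [0.4654, -0.03, 0.284]
tool_rot: [2.219, 2.222, 0.007]
contact_force: [-3.1, 1.7, 12.6]
```

```bash
python3 -m crank '[[0.004,0,0,0,-1,3.4,1]]'|sed -n '1,4p'
```

```text
t: 41.88
tool_pos: [0.4655, -0.03, 0.2839]
tool_rot: [2.219, 2.222, 0.007]
contact_force: [-5.2, 2.9, 13.0]
```

```bash
python3 -m crank '[[0.004,0,0,0,-1.2,4.0,1]]'|sed -n '1,4p'
```

```text
t: 41.97
tool_pos: [0.4655, -0.0301, 0.2833]
tool_rot: [2.219, 2.223, 0.007]
contact_force: [-3.9, 2.5, 14.1]
```

```bash
python3 -m crank '[[0.005,0,0,0,-1.4,4.3,1]]'|sed -n '1,4p'
```

```text
t: 42.05
tool_pos: [0.4655, -0.0301, 0.2827]
tool_rot: [2.219, 2.223, 0.006]
contact_force: [-3.2, 2.3, 14.8]
```

```bash
python3 -m crank '[[0.004,0,0,0,-1.2,4.4,1]]'|sed -n '1,4p'
```

```text
t: 42.13
tool_pos: [0.4656, -0.0301, 0.2822]
tool_rot: [2.219, 2.223, 0.007]
contact_force: [-6.6, 4.1, 21.0]
```

```bash
python3 -m crank '[[0.003,0,0,0,-1,4.2,1]]'|sed -n '1,4p'
```

```text
t: 42.22
tool_pos: [0.4658, -0.0302, 0.2821]
tool_rot: [-2.219, -2.223, -0.006]
contact_force: [-8.7, 3.2, 21.4]
```

The force jumped to 21 N with no more travel, so the seal has bottomed out. Releasing now.

```bash
python3 -m crank '[[0,0,0,0,0,0,1],[0,0,0,0,0,-1,1],[0,0,0,0,0,-3,1],[0,0,0,0,0,-8,1],[0,0,0,0,0,-10,1],[0,0,0,0,0,0,1]]'|sed -n '1,4p'; python3 -c "
from h import *
go((.464,-.03,.292),0)
q=eyes.get_image('side')['image'][:,:,::-1]
a=cv2.imread('pics/o_s.png'); b=cv2.resize(q[110:260,150:350],None,fx=4,fy=4)[:600]
cv2.imwrite('pics/ab_s.png',b)
g=lambda x:cv2.cvtColor(x,cv2.COLOR_BGR2GRAY)
for nm,(x0,y0,x1,y1) in {'clip':(395,380,450,470),'FLcorner':(270,490,350,570),'lidfront':(150,440,330,560),'leftbackcorner':(60,430,140,500)}.items():
    T=g(a)[y0:y1,x0:x1]; S=g(b)[y0-30:y1+30,x0-30:x1+30]
    r=cv2.matchTemplate(S,T,cv2.TM_CCOEFF_NORMED); m=cv2.minMaxLoc(r); print(nm,m[1],(np.array(m[3])-30)/4)
"
```

```text
t: 42.72
tool_pos: [0.4663, -0.0304, 0.3093]
tool_rot: [2.219, 2.223, 0.007]
contact_force: [-0.2, 0.1, 0.6]
t 42.72 tcp [ 0.4663 -0.0304  0.3093] F [-0.2  0.1  0.6] open -0.0001
shift now-axes mm [ 0.3 -2.4 17.3]
yaw of tool y 0.11 z [ 0.0036  0.0025 -1.    ]
turn [ 0.0036 -0.0025  0.0019] shift in goal axes [ 0.4 -2.3 17.3]
clip 0.9023431539535522 [-0.25  1.75]
FLcorner 0.9268016815185547 [0.25 1.25]
lidfront 0.9575638175010681 [0.25 0.75]
leftbackcorner 0.9847629070281982 [0.25 0.25]
```

The lid front stays down after release. I'll confirm with the clip close-up.

```bash
python3 -m crank '[[0,0,0,0,0,-8,1],[0,0,0,10,-15,-25,1],[0,-0.05,0,20,-20,-20,1],[0,-0.11,0,25,-20,-8,1],[0,-0.115,0,22,-18,5,1],[0,-0.115,0,18,-12,8,1],[0,-0.115,0,14,-5,8,1],[0,-0.115,0,10,0,10,1]]'|sed -n '1,4p'; python3 -m crank '[[0,-0.04,0,16,2,18,1],[0,-0.03,0,18,2,22,1],[0,0,0,16,1,20,1],[0,0,0,6,0,8,1],[0,0,0,0,0,0,1],[0,0,0,0,0,0,1]]'|sed -n '1,4p'; python3 - <<'E'
from h import *
o,p=snap('wrist','ac_w',(330,90,500,270),3.3)
s,q=snap('side','ac_s',(120,110,300,260),4)
for n in('scene','side'):
    r=eyes.get_image(n); print([(x['confidence'],x['centre']) for x in spotter.mark_of('lid_edge',r)][:2])
E
```

```text
t: 43.43
tool_pos: [0.3736, 0.0755, 0.3299]
tool_rot: [1.862, 1.836, -0.597]
contact_force: [-0.4, -0.9, -1.1]
t: 43.93
tool_pos: [0.3789, 0.0787, 0.2386]
tool_rot: [1.807, 1.791, -0.658]
contact_force: [-0.9, -0.7, 0.3]
[(0.76, [0.4669, 0.0214, 0.1117])]
[(0.8, [0.4667, 0.0215, 0.1109])]
```

View pics/ac_w.png

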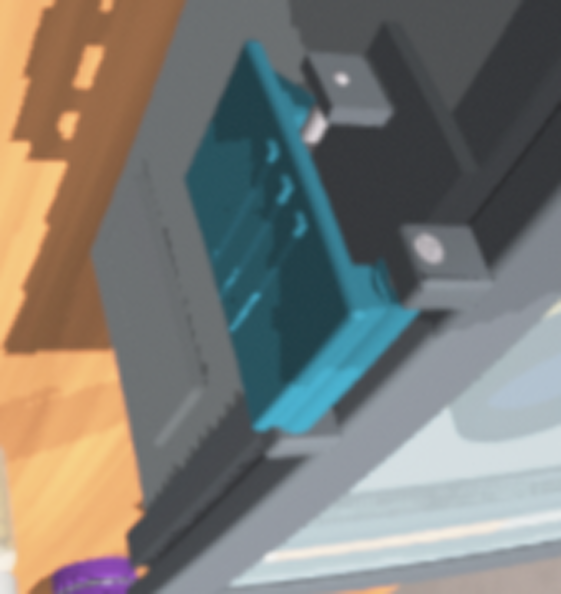

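The bar end (315,128) is now on the lid side of the hook (295,100), so the hook is under it. The lid edge is down at about z = 0.111 and it's holding by itself. I'll move clear, take a last look and hand in.

```bash
python3 -m crank '[[0,0,0,-15,-5,-18,1],[0,0,0,-20,-5,-25,1],[0,0.1,0,-20,0,-25,1],[0,0.1,0,-20,0,-20,1],[0,0.1,0,-5,0,-10,1],[0,0,0,0,0,0,1],[0,0,0,0,0,0,1]]'|sed -n '1,4p'; python3 - <<'E'
from h import *
s,q=snap('scene','ad_c',(90,90,340,330),2.4)
for n in('scene','side'):
    r=eyes.get_image(n); print([(x['confidence'],x['centre']) for x in spotter.mark_of('lid_edge',r)][:2],[(x['centre']) for x in spotter.mark_of('lens',r)])
E
```

```text
t: 44.82
tool_pos: [0.3651, 0.0773, 0.3756]
tool_rot: [1.994, 1.982, -0.38]
contact_force: [-0.0, 0.6, 0.2]
[(0.62, [0.4663, 0.0207, 0.11])] [[0.5876, -0.4522, 0.0005], [0.3981, -0.513, 0.0024], [0.3968, -0.3401, -0.0005]]
[(0.75, [0.4668, 0.0193, 0.109])] [[0.4013, -0.3424, 0.0063], [0.3284, 0.3576, 0.0008]]
```

View pics/ad_c.png

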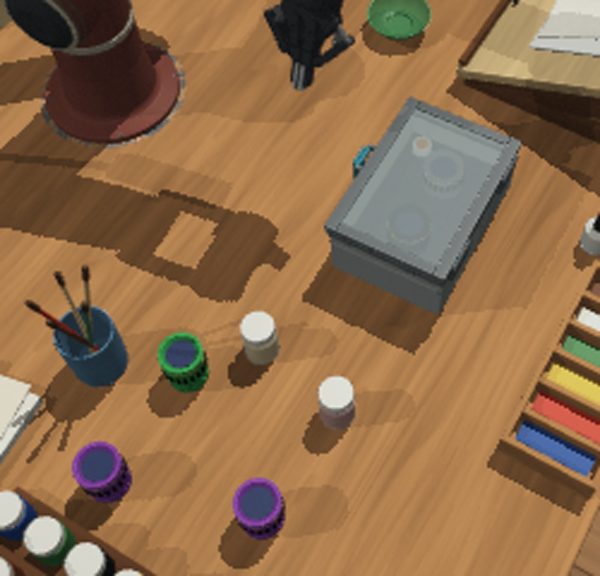

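The box is closed, the lens is visible upright in its well through the lid, and everything else is where it was. Handing in.

```bash
python3 -c "
from station import ctrl
print(ctrl.finish_job())"
```

```text
the job is handed in; nothing more can be done
None
```

The black lens is standing in the empty well, the lid is closed, and the clip is holding it by itself. I handed the job in at about 45 s.

- **Lens:** Before the lid was closed, the wrist picture put it within about 1 mm of the well centre, with its top at the 90 mm it should be. Through the closed lid it still looks upright. The detector no longer reports it there, so that last check is by eye only.
- **Clip:** In the final close-up the hook is under the bar. The lid edge stayed at about z = 0.11 after I let go, roughly 7 mm lower than before the press.
- **Failed press:** The first presses did not latch. The lid barely moved up to about 19 N. I took a brief force dip for the snap and backed off, but the close-up showed the hook still on the bar's ramp. The second press went through the snap.
- **Force:** The highest reading was about 23 N in total (21 N of it downward), when the seal bottomed out. That is under the 25 N limit, but above the 13–17 N the clip was said to need.
- **Angle:** I did not measure the lid angle directly at the end. The edge height puts it at about -0.01 to -0.02 rad, below the 0.0185 limit.
- **Other things:** The jars, look-alikes, brush pot, dish, second lens and drying can look unmoved in the last picture.

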